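# Fetch the back dish from the finds tray for drawing

## Task

The small dish at the back of the tray's open lane is wanted for drawing, but two tall pots stand in front of it: clear both pots onto the grey mat, stand the dish in the middle of the round wooden drawing stand, and put the wooden marker upright on the spot the dish left. Only then put the tall pots back, each standing on the very spot in the lane that it came from. The pots are fragile: keep them upright, set everything down gently, and leave all other things where they are.

Things in the scene. Friction and masses are not known exactly. Their poses are not given: they have to be found in the camera images.
- tray: Fixed plywood tray, 266 x 192 mm; floor 6 mm thick, wall tops 45 mm above table. Origin: on the table under the working lane's middle spot; x points along the lanes to the back. Working lane: 84 mm wide inside (y -42 to 42), open in front, inner back wall at x 143; three 72 mm white paper discs on its floor mark the spots, y 0, x -75 (front), 0 and 80 (back). Other lane: bowl and ring stay.
- mat: Fixed grey felt mat, 180 x 130 mm (its x by y), 6 mm thick, flat on the table at the left or the right of the tray: the side area. Origin: centre of its underside, on the table; its top is at z = 6 mm.
- stand: Fixed round wooden drawing stand, 120 mm across, 25 mm high, turned rings on its flat top, on the other side of the tray from the mat. Origin: centre of its underside, on the table; top at z = 25 mm.
- beaker: Loose terracotta beaker, open at the top and nearly straight-sided, 120 mm high, 46 mm across at the foot and 56 mm from 70 mm up to the rim, 4 mm wall, about 0.2 kg. Starts upright on the front or middle spot of the working lane. Origin: centre of its underside; z up.
- flask: Loose terracotta flask, 120 mm high: round belly 58 mm across at 45 mm height, straight neck 32 mm across from 80 to 112 mm height, lip 38 mm across; closed dark mouth; about 0.25 kg. Starts upright on the other one of the front and middle spots. Origin: centre of its underside; z up.
- dish: Loose small terracotta dish, open at the top, 42 mm high, foot 48 mm across, straight side 62 mm across from 16 mm up to the rim, about 0.15 kg. Starts on the back spot of the working lane, with 11 mm free at either side but 32 mm behind it and, once the pots are gone, free lane in front: grip it front and back, along the lane. Origin: centre of its underside; z up.
- marker: Loose wooden place marker: square base 52 x 52 mm, 12 mm high, with an upright plate on its middle, 14 mm thick (along its x axis), 44 mm wide (along its y axis), top at 96 mm; white card on both faces; about 0.12 kg. Starts on the table, between robot and mat or between robot and stand. Origin: centre of its underside; z up.
- bowl: Loose terracotta bowl, 72 mm across, 40 mm high, in the tray's other lane: stays. Origin: centre of its underside.
- footring: Loose terracotta foot ring, 64 mm across, 20 mm high, in the tray's other lane: stays. Origin: centre of its underside.
- weight: Loose steel weight, 50 mm across with a knob on top, 50 mm high, on the table on the side opposite the marker: stays. Origin: centre of its underside.
There are look-alikes about, which are no part of the job. What is shaped like the marker but yellow is not meant.

How it is judged:
By the outcome, as a careful person would: the job done as asked, in the order asked, and still so for the second after the job is handed in, with the robot touching nothing.
It also fails if it takes over 144 s, if anything falls off the work surface, if the arm or the gripper's body presses on something with over 40 N, if the wrist force passes 120 N, or if a joint passes its speed limit or range.

## Robot

A 7-joint arm with a two-finger parallel gripper is mounted at the origin on the work surface. World frame = base frame: x ahead of the robot, y to its left, z up, the work surface at z = 0. Lengths are in m, angles in rad, forces in N, time in s.
With the tool pointing down it reaches from about 0.425 to 0.925 m from the base axis. Payload 6.8 kg.
Tool frame: the origin (TCP) lies midway between the tips of the shut fingers; the grasp point (between the pads) lies 19 mm behind it; z points along the fingers, y is the direction in which the jaws open and shut (so a half turn about z gives the same grasp; the last joint's range is limited). The gripper opens to 85 mm and grips with 20 to 120 N. Pads are 22 mm wide; open, the fingers measure 114 mm over their backs; the gripper's body (76 mm by 85 mm) begins 54 mm behind the grasp point. The pads swing forward as they close: fully open they stand 13 mm farther back than shut.
Start: joints at [-1.447, 0.477, 0.022, 1.555, -0.011, 1.109, -0.083], TCP at [0.155, 0.657, 0.231] pointing down, gripper open.
Joint ranges: [-2.96, 2.96], [-0.34, 2.1], [-1.41, 1.46], [0.24, 2.44], [-1.37, 4.51], [0.17, 1.92], [-2.96, 2.96]. Speed limits (rad/s): [2.39, 2.39, 3.14, 3.14, 3.14, 3.14, 3.14].

## Interface

Orientations are given as a unit quaternion [w, x, y, z].
In Python, from station import bot, vision gives the robot as it stands.
- The arm moves only by the tool move_arm, never from a script. Its argument "increments" is text: rows parted by semicolons, each of 7 numbers parted by spaces: the opening, from 0 (shut) to 1 (fully open), then the shift along the world's x, y, z in mm, then the turn, a rotation vector about the world's x, y, z in rad. In form: grip x y z rx ry rz; .... A call has exactly 8 rows; each row shifts and turns the commanded pose from where the row before left it; what a row does not reach is not made up. A row lasts 1/8 s, in which the tool goes at most 62.5 mm and 10.7 degrees, less where a joint would pass 70% of its speed; a pose out of reach is approached as far as the arm can. A call with a gripper value outside its range is refused whole. The fingers move at their own pace and stop on an object; "newtons" is the grip in N (left out, the last holds). Time passes only in rows, so rows that do not move let the fingers close, or fill a call up. It gives the time, the measured TCP pose, the force and the opening at its end, in the units of the state.
- bot.get_obs(): the state, without advancing time (a new reading comes with each control period).
- vision.read_camera(name): name is "scene" or "side" or "wrist"; returns (picture, depth): 420x560x3 uint8, red, green, blue; 420x560 float32, m along the optical axis (not along the pixel's ray), 0 where there is no reading.
- vision.calibration(name): a dict with "fx", "fy", "cx", "cy" (pixels), "R" (3x3) and "t" (3): a world point X has camera coordinates R X + t; the wrist camera has in their place "hand_eye" (4x4, takes a point from camera to tool coordinates, whose origin is the TCP and whose axes are the flange's). Camera axes: x right, y down, z forward; pixel columns grow to the right and rows downward; lengths in m; the calibration is good to about 2 mm. The wrist camera is an equidistant fisheye: a pixel r from the principal point sees the ray r / f radians off the axis. A picture is of the moment at which its call begins: read the wrist's pose just before it. calibration takes no time and is no camera call.
- bot.hand_in(): hands the job in, once; it reports no verdict.
The state is a dict: "t": time; "q": joint angles; "joint_vel": joint speeds; "joint_torque": joint torques, N m; "eef_pos": TCP position; "tool_rot": TCP orientation; "contact_force": force on the tool from outside, world axes, zero at the start; "torque": the same for the moment, N m; "gripper_width": opening from 0.0 (shut) to 1.0 (fully open).
Only numpy, scipy, OpenCV 4.12 (cv2) and the standard library are available. Lean on these libraries where they do the work, as an engineer would, in place of code of your own. Each camera call takes 0.05 s, during which the arm holds its last target.

## Working session

There is one attempt and no reset: what is moved stays moved. The work goes in short steps, Python scripts to look and compute and a tool call to move; the robot and the scene stay as the last step left them, time stands still between calls to the robot, and variables do not carry over. Pictures are saved under pics/ and viewed, and the job is handed in when it is done.

Besides the shell and the picture viewer there is one more tool, called after "Emit:" as name(argument=value, ...), one argument or row to a line, values as JSON. move_arm: Moves the arm, as the interface text tells. Its arguments: {"type":"object","properties":{"increments":{"type":"string"},"newtons":{"type":"number"}},"required":["increments"]}

```bash
ls; mkdir -p pics; python3 - <<'E'
from station import bot, vision
import cv2, numpy as np
print(bot.get_obs())
for n in ["scene","side"]:
    p,d=vision.read_camera(n); cv2.imwrite(f"pics/{n}0.png",p[:,:,::-1]); np.save(f"pics/{n}0.npy",d); np.save(f"pics/{n}0p.npy",p)
    print(n,vision.calibration(n))
print(vision.calibration("wrist"))
E
```

```text
pics
{'t': 0.0, 'q': array([-1.44710776,  0.47780969,  0.0223368 ,  1.55645936, -0.01152774,
        1.10931753, -0.08312602]), 'joint_vel': array([ 0.00046725,  0.00079221, -0.0008638 ,  0.00104598,  0.0009856 ,
       -0.00099958,  0.00130007]), 'joint_torque': array([ 7.16026370e-04, -5.96442103e+01,  1.60884205e+00, -2.81196731e+01,
        1.24834399e-02,  9.22757172e-03,  1.16523410e-05]), 'eef_pos': array([0.15492715, 0.6563591 , 0.23031589]), 'tool_rot': array([-5.13908591e-05,  1.15642052e-01,  9.93290514e-01, -9.31670759e-04]), 'contact_force': array([0.25463618, 0.01243241, 0.23594869]), 'torque': array([ 0.01496783,  0.01970615, -0.02437251]), 'gripper_width': 1.0045052777378143}
scene {'fx': 411.90947401401115, 'fy': 411.90947401401115, 'cx': 282.17312194743334, 'cy': 202.12582990170276, 'R': array([[-0.53986065,  0.84163054, -0.01443958],
       [ 0.59616704,  0.37018622, -0.71242334],
       [-0.59425191, -0.39321773, -0.70160137]]), 't': array([ 0.26320344, -0.24754754,  1.20183   ])}
side {'fx': 523.6635036647218, 'fy': 523.6635036647218, 'cx': 278.0045193765367, 'cy': 213.8577938986041, 'R': array([[ 0.89112174, -0.45355314,  0.0138418 ],
       [-0.3310815 , -0.6707495 , -0.66368679],
       [ 0.31030161,  0.58684296, -0.74788251]]), 't': array([-0.42126808,  0.17133129,  1.02229937])}
{'fx': 325.19226210127806, 'fy': 325.19226210127806, 'cx': 281.55038015574587, 'cy': 205.12360050574972, 'hand_eye': array([[ 4.98498696e-04, -9.61068627e-01, -2.76309331e-01,
         6.96127000e-02],
       [ 9.99999871e-01,  4.51261171e-04,  2.34540314e-04,
         1.93231657e-04],
       [-1.00721665e-04, -2.76309412e-01,  9.61068727e-01,
        -1.41996154e-01],
       [ 0.00000000e+00,  0.00000000e+00,  0.00000000e+00,
         1.00000000e+00]])}
```

View pics/scene0.png

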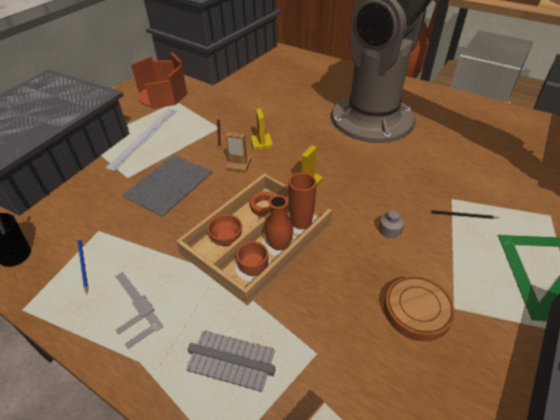

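View pics/side0.png

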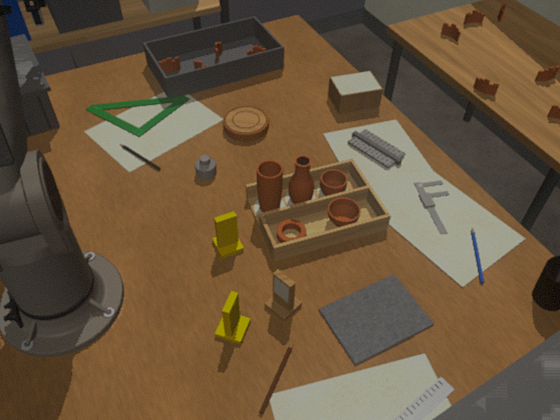

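```bash
cat > h.py <<'E'
import numpy as np, cv2
from station import bot, vision
def cloud(n,p,d):
    c=vision.calibration(n); v,u=np.mgrid[0:420,0:560]
    P=np.stack([(u-c["cx"])/c["fx"]*d,(v-c["cy"])/c["fy"]*d,d],-1)
    W=(P-c["t"])@c["R"]   # R^T (P-t)
    return W
def pix(n,X):
    c=vision.calibration(n); X=np.atleast_2d(X)
    P=X@c["R"].T+c["t"]; return np.c_[c["fx"]*P[:,0]/P[:,2]+c["cx"],c["fy"]*P[:,1]/P[:,2]+c["cy"]]
def load(n,tag="0"):
    p=np.load(f"pics/{n}{tag}p.npy"); d=np.load(f"pics/{n}{tag}.npy"); return p,d,cloud(n,p,d)
def snap(n,tag):
    p,d=vision.read_camera(n); cv2.imwrite(f"pics/{n}{tag}.png",p[:,:,::-1]); np.save(f"pics/{n}{tag}.npy",d); np.save(f"pics/{n}{tag}p.npy",p)
    return p,d
def topview(ns,tag,x0,x1,y0,y1,s=1000):
    # image: up = +x, left=+y
    H=int((x1-x0)*s);W_=int((y1-y0)*s); img=np.zeros((H,W_,3),np.uint8); zb=np.full((H,W_),-1.)
    for n in ns:
        p,d,W=load(n,tag); m=d>0
        X=W[m];C=p[m]
        r=((x1-X[:,0])*s).astype(int); c=((y1-X[:,1])*s).astype(int)
        k=(r>=0)&(r<H)&(c>=0)&(c<W_)
        o=np.argsort(X[k][:,2]); img[r[k][o],c[k][o]]=C[k][o]; 
    return cv2.morphologyEx(img,cv2.MORPH_CLOSE,np.ones((3,3),np.uint8))
E
python3 - <<'E'
from h import *
for n in ["scene","side"]:
    cv2.imwrite(f"pics/top_{n}.png",topview([n],"0",0.2,1.0,-0.5,0.5,700)[:,:,::-1])
    p,d,W=load(n)
    m=(d>0)&(abs(W[...,2])<.02)&(W[...,0]>.3)&(W[...,0]<.9)&(abs(W[...,1])<.4); print(n,(d>0).mean(),np.percentile(W[m][:,2],[5,25,50,75]))
E
```

```text
scene 0.9959523809523809 [-0.00321711 -0.00182224 -0.00059574  0.00114174]
side 0.996062925170068 [-0.00107644  0.00083955  0.00244897  0.00486547]
```

View pics/top_scene.png

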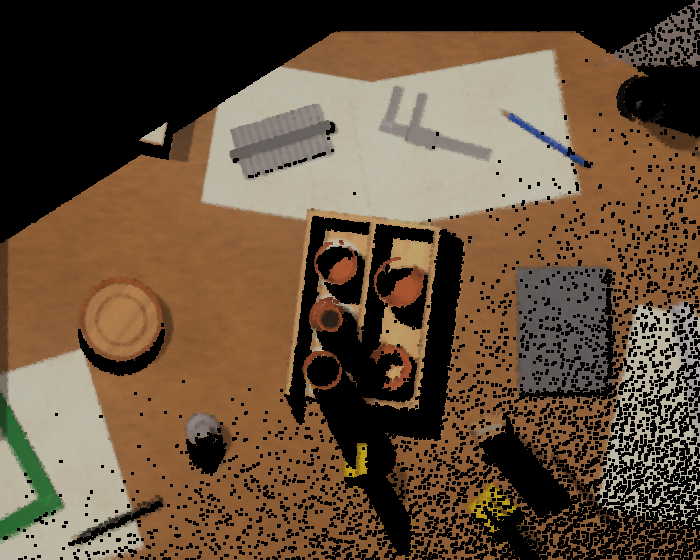

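View pics/top_side.png

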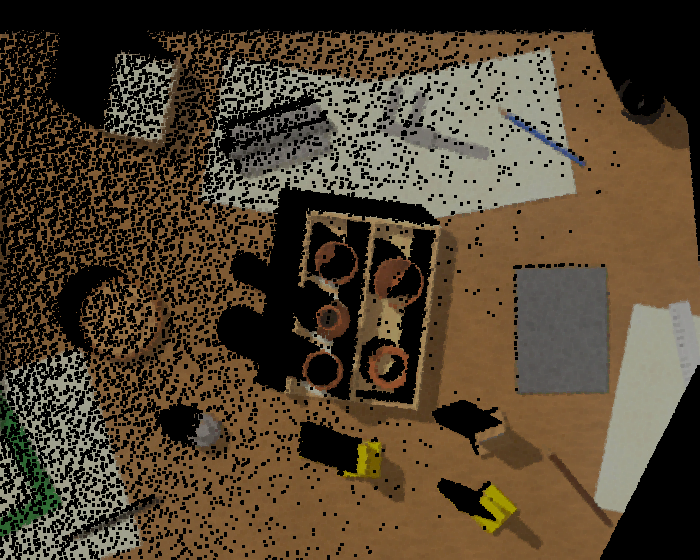

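```bash
cat >> h.py <<'E'
from scipy.optimize import least_squares
def near(W,d,x,y,r,z0,z1):
    return (d>0)&(np.hypot(W[...,0]-x,W[...,1]-y)<r)&(W[...,2]>z0)&(W[...,2]<z1)
def fitc(P,R):
    f=lambda a: np.hypot(P[:,0]-a[0],P[:,1]-a[1])-R
    s=least_squares(f,P[:,:2].mean(0),loss="soft_l1",f_scale=.001); return s.x,np.sqrt(np.mean(s.fun**2))
E
python3 - <<'E'
from h import *
approx=dict(beaker=(.672,.040,.05,.072,.118,.028),flask=(.745,.03,.05,.084,.108,.016),flaskbelly=(.745,.03,.045,.04,.05,.029),dish=(.826,.02,.045,.025,.046,.031),weight=(.575,.21,.04,.005,.025,.025),stand=(.742,.326,.08,.004,.022,.06))
for k,(x,y,r,z0,z1,R) in approx.items():
    for n in ["scene","side"]:
        p,d,W=load(n); m=near(W,d,x,y,r,z0,z1); P=W[m]
        s=p[m].astype(int)
        if k not in("weight","stand"): P=P[(s[:,0]-s[:,2]>35)&(s[:,0]>1.6*s[:,1])]
        if len(P)<8: print(k,n,len(P));continue
        c,e=fitc(P,R); c2,_=fitc(P,R-.004)
        print(k,n,len(P),c.round(4),round(e,4),"zmax",np.percentile(P[:,2],98).round(4), 'thin',c2.round(4))
E
```

```text
beaker scene 0
beaker side 0
flask scene 0
flask side 0
flaskbelly scene 0
flaskbelly side 0
dish scene 0
dish side 0
weight scene 0
weight side 14 [0.5677 0.2209] 0.0078 zmax 0.0078 thin [0.5707 0.2222]
stand scene 0
stand side 264 [0.747  0.3248] 0.0169 zmax 0.0205 thin [0.7499 0.3234]
```

```bash
python3 - <<'E'
from h import *
approx=dict(beaker=(.471,.040,.05,.072,.116,.028),beakerlow=(.471,.040,.05,.03,.04,.0252),flask=(.543,.03,.05,.084,.108,.016),flaskbelly=(.543,.03,.042,.04,.05,.029),dish=(.626,.02,.045,.02,.040,.031),weight=(.386,.207,.04,.005,.03,.025),stand=(.543,.326,.08,.006,.022,.06),bowl=(.593,-.069,.05,.036,.044,.035),ring=(.475,-.055,.045,.01,.02,.032))
for k,(x,y,r,z0,z1,R) in approx.items():
    for n in ["scene","side"]:
        p,d,W=load(n); m=near(W,d,x,y,r,z0,z1); P=W[m]
        s=p[m].astype(int)
        if k not in("weight","stand"): P=P[(s[:,0]-s[:,2]>25)&(s[:,0]>1.6*s[:,1])]
        if len(P)<8: print(k,n,len(P));continue
        c,e=fitc(P,R)
        m=near(W,d,x,y,r,-.1,.3)
        print(k,n,len(P),c.round(4),round(e,4),"zmax",np.percentile(W[m][:,2],99).round(4))
# tables heights near
for n in["scene","side"]:
    p,d,W=load(n)
    for (x,y) in [(.5,.2),(.7,.2),(.45,-.15),(.7,-.15),(.33,.0),(.528,-.303),(.56,-.303)]:
        m=near(W,d,x,y,.02,-.02,.03); print(n,x,y,W[m][:,2].mean().round(4))
E
```

```text
beaker scene 645 [0.4704 0.0389] 0.0023 zmax 0.1252
beaker side 530 [0.4716 0.0391] 0.0025 zmax 0.1279
beakerlow scene 66 [0.4704 0.0383] 0.0036 zmax 0.1252
beakerlow side 58 [0.474  0.0393] 0.0076 zmax 0.1279
flask scene 219 [0.5412 0.0307] 0.0176 zmax 0.1258
flask side 128 [0.5459 0.0308] 0.0057 zmax 0.1292
flaskbelly scene 81 [0.5436 0.029 ] 0.0008 zmax 0.1259
flaskbelly side 72 [0.5466 0.0313] 0.0013 zmax 0.1295
dish scene 329 [0.6249 0.0215] 0.003 zmax 0.0476
dish side 169 [0.626  0.0169] 0.003 zmax 0.0517
weight scene 256 [0.3836 0.2107] 0.0021 zmax 0.0496
weight side 179 [0.3871 0.2125] 0.003 zmax 0.0527
stand scene 542 [0.5428 0.3271] 0.0128 zmax 0.026
stand side 222 [0.5459 0.3291] 0.0029 zmax 0.0307
bowl scene 219 [ 0.5966 -0.0693] 0.0027 zmax 0.0457
bowl side 131 [ 0.5978 -0.0715] 0.0026 zmax 0.0491
ring scene 94 [ 0.4856 -0.0689] 0.0089 zmax 0.0424
ring side 61 [ 0.4729 -0.0688] 0.0031 zmax 0.0465
scene 0.5 0.2 -0.0018
scene 0.7 0.2 -0.0013
scene 0.45 -0.15 -0.0015
scene 0.7 -0.15 0.0004
scene 0.33 0.0 0.0074
scene 0.528 -0.303 0.0044
scene 0.56 -0.303 0.0042
side 0.5 0.2 0.0012
side 0.7 0.2 0.002
side 0.45 -0.15 0.0012
side 0.7 -0.15 0.003
side 0.33 0.0 0.007
side 0.528 -0.303 0.0072
side 0.56 -0.303 0.0073
```

```bash
python3 - <<'E'
from h import *
for n,dz in (("scene",-.0015),("side",.0015)):
    p,d,W=load(n); z=W[...,2]-dz
    m=(d>0)&(z>.0425)&(z<.048)&(W[...,0]>.35)&(W[...,0]<.75)&(abs(W[...,1]+.03)<.16)
    s=p.astype(int); m&=(s[...,0]<1.75*s[...,1])&(s[...,0]-s[...,2]>25)&(s[...,0]>110)
    P=W[m][:,:2]
    # model: wall tops; residual= dist to union of rectangles: y in[42,50],[-50,-42],[-142,-134], x -115..151 ; back x 143..151
    def f(a,full=False):
        c,si=np.cos(a[2]),np.sin(a[2]); q=P-a[:2]; x=q[:,0]*c+q[:,1]*si; y=-q[:,0]*si+q[:,1]*c
        rects=[(-.115,.151,.042,.050),(-.115,.151,-.05,-.042),(-.115,.151,-.142,-.134),(.143,.151,-.142,.05)]
        ds=[np.hypot(np.clip(np.abs(x-(u0+u1)/2)-(u1-u0)/2,0,None)+0*x,np.clip(np.abs(y-(v0+v1)/2)-(v1-v0)/2,0,None))+.2*np.minimum(np.abs(y-(v0+v1)/2),np.abs(x-(u0+u1)/2)) for u0,u1,v0,v1 in rects]
        r=np.min(ds,0)
        return (r,x,y) if full else r
    s_=least_squares(f,[.545,.03,-.129],loss="soft_l1",f_scale=.002); r,x,y=f(s_.x,True); k=r<.006
    print(n,len(P),s_.x.round(4),np.median(s_.fun).round(4), "x ext",np.percentile(x[k],[.5,99.5]).round(4),"y",np.percentile(y[k],[.5,99.5]).round(4))
    T=s_.x
    for sx in(-.075,0,.08): print((T[:2]+sx*np.array([np.cos(T[2]),np.sin(T[2])])).round(4))
# mat
for n,dz in (("scene",-.0015),("side",.0015)):
    p,d,W=load(n); s=p.astype(int)
    m=(d>0)&(abs(W[...,2]-.005)<.006)&(abs(W[...,0]-.53)<.14)&(abs(W[...,1]+.31)<.12)&(s.max(-1)-s.min(-1)<25)&(s.max(-1)<120)
    m=cv2.morphologyEx(m.astype(np.uint8),cv2.MORPH_OPEN,np.ones((3,3)))>0
    print(n,m.sum(),cv2.minAreaRect(W[m][:,:2].astype(np.float32)*1000))
E
```

```text
scene 1573 [ 0.5448  0.03   -0.1274] 0.0005 x ext [-0.1117  0.1512] y [-0.1425  0.0502]
[0.4704 0.0395]
[0.5448 0.03  ]
[0.6241 0.0198]
side 1175 [ 0.5455  0.0303 -0.1349] 0.0005 x ext [-0.1129  0.1516] y [-0.1434  0.0514]
[0.4712 0.0404]
[0.5455 0.0303]
[0.6248 0.0195]
scene 2535 ((529.7508544921875, -305.04632568359375), (179.8115997314453, 135.05445861816406), 1.0568355321884155)
side 5499 ((527.4000244140625, -303.2944641113281), (179.53244018554688, 131.2421112060547), 0.6692232489585876)
```

```bash
python3 - <<'E'
from h import *
# marker: wood+white at ~(.393,-.2)
for n,dz in (("scene",-.0015),("side",.0015)):
    p,d,W=load(n)
    c=pix(n,[.4,-.2,.05])[0].astype(int); print(n,c)
    cr=p[max(c[1]-50,0):c[1]+50,c[0]-70:c[0]+70]; cv2.imwrite(f"pics/mk_{n}.png",cv2.resize(cr,None,fx=5,fy=5,interpolation=cv2.INTER_CUBIC)[:,:,::-1])
    m=near(W,d,.395,-.2,.05,.02,.12); P=W[m]
    print(len(P),P.mean(0).round(4),np.percentile(P[:,2],99).round(4))
    u,s,v=np.linalg.svd(P[:,:2]-P[:,:2].mean(0)); print(v[0], (P[:,:2]-P[:,:2].mean(0))@v[0]@np.ones(0) if 0 else '')
    q=(P[:,:2]-P[:,:2].mean(0))@v.T; print(np.percentile(q,[1,50,99],axis=0).round(4))
    m=near(W,d,.395,-.2,.05,.085+dz,.12); P=W[m]; print('top',len(P),cv2.minAreaRect(P[:,:2].astype(np.float32)*1000),np.percentile(P[:,2],[10,50,90]))
    m=near(W,d,.395,-.2,.05,.008+dz,.016+dz); P=W[m]; print('base',len(P),cv2.minAreaRect(P[:,:2].astype(np.float32)*1000))
E
```

```text
scene [232 153]
507 [ 0.3851 -0.1976  0.0626] 0.0958
[-0.40657367  0.913618  ] 
[[-0.0229 -0.0049]
 [ 0.0003 -0.0007]
 [ 0.0207  0.0104]]
top 133 ((381.6173400878906, -200.5171356201172), (17.609020233154297, 44.09229278564453), 21.568727493286133) [0.08536716 0.09275823 0.09502966]
base 173 ((381.5655212402344, -200.8006591796875), (53.888309478759766, 53.15706253051758), 22.475332260131836)
side [292 287]
661 [ 0.3789 -0.2052  0.0682] 0.0996
[ 0.42037098 -0.90735232] 
[[-0.0254 -0.0049]
 [ 0.0008 -0.0015]
 [ 0.0195  0.0107]]
top 229 ((381.4025573730469, -200.82293701171875), (15.539712905883789, 45.37043380737305), 21.214317321777344) [0.08910694 0.09605111 0.09846285]
base 344 ((381.6700439453125, -200.60166931152344), (54.16004943847656, 52.44648361206055), 21.388227462768555)
```

```bash
python3 - <<'E'
import cv2,numpy as np
a=cv2.imread("pics/mk_scene.png");b=cv2.imread("pics/mk_side.png")
cv2.imwrite("pics/mk.png",np.hstack([cv2.resize(a,(400,290)),cv2.resize(b,(400,290))]))
E
```

```text
(no output)
```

View pics/mk.png

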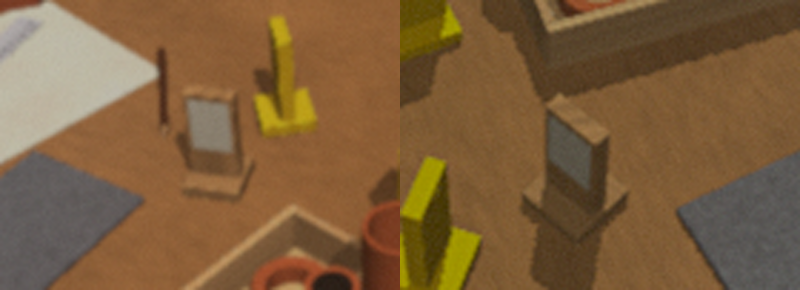

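Candidates for the marker: yellow at scene (262,130), yellow at (310,165), and the wooden one with a white card at (236,150). I choose the wooden one, and the close crop confirms it: brown plate with white card. The beaker is at (302,200) on the front spot, the flask at (279,225) on the middle spot, and the dish at (252,258) on the back spot.

Emit:
move_arm(
  increments="1 35 -35 2 0 0 0.0125;1 35 -45 2 0 0 0.0125;1 35 -45 2 0 0 0.0125;1 35 -45 2 0 0 0.0125;1 35 -45 2 0 0 0.0125;1 35 -45 2 0 0 0.0125;1 35 -45 2 0 0 0.0125;1 30 -42 2 0 0 0.0125",
  newtons=30,
)

```text
t: 1.1
eef_pos: [0.431, 0.3079, 0.2472]
tool_rot: [-0.0, 0.066, 0.998, -0.0]
contact_force: [0.1, 1.1, 0.5]
gripper_width: 1.002
```

Emit:
move_arm(
  increments="1 5 -35 2 0 0 0;1 5 -35 2 0 0 0;1 5 -35 2 0 0 0;1 5 -35 2 0 0 0;1 5 -35 2 0 0 0;1 5 -35 2 0 0 0;1 7 -35 2 0 0 0;1 0 -25 2 0 0 0",
)

```text
t: 2.1
eef_pos: [0.467, 0.0382, 0.2632]
tool_rot: [-0.0, 0.067, 0.998, -0.0]
contact_force: [-0.1, -0.1, 0.7]
gripper_width: 0.999
```

```bash
python3 - <<'E'
from h import *
o=bot.get_obs(); print({k:np.round(v,4) for k,v in o.items()})
np.save("pics/w1pose.npy",np.r_[o["eef_pos"],o["tool_rot"]])
snap("wrist","1")
E
```

```text
{'t': np.float64(2.1), 'q': array([-0.5526,  0.0923,  0.3647,  2.0112, -0.0377,  1.0448,  1.267 ]), 'joint_vel': array([ 0.2374, -0.0636,  0.1547,  0.0361,  0.0041,  0.033 ,  0.401 ]), 'joint_torque': array([-1.17080e+00, -3.03004e+01,  1.09440e+00, -2.71707e+01,
        5.74000e-02, -2.75000e-02, -4.29000e-01]), 'eef_pos': array([0.467 , 0.0382, 0.2632]), 'tool_rot': array([-1.000e-04,  6.670e-02,  9.978e-01, -2.000e-04]), 'contact_force': array([-0.1169, -0.0505,  0.7141]), 'torque': array([-0.0128,  0.0311, -0.0018]), 'gripper_width': np.float64(0.9991)}
```

View pics/wrist1.png

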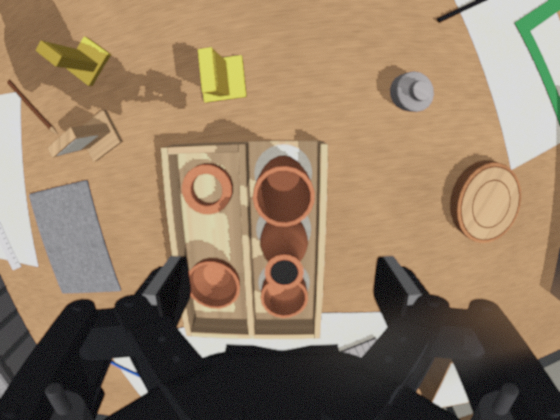

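```bash
cat >> h.py <<'E'
from scipy.spatial.transform import Rotation as Ro
def wcloud(tag):
    p=np.load(f"pics/wrist{tag}p.npy"); d=np.load(f"pics/wrist{tag}.npy"); po=np.load(f"pics/w{tag}pose.npy")
    c=vision.calibration("wrist"); v,u=np.mgrid[0:420,0:560]
    du,dv=(u-c["cx"])/c["fx"],(v-c["cy"])/c["fy"]; r=np.hypot(du,dv); s=np.tan(np.clip(r,0,1.5))/np.maximum(r,1e-9)
    P=np.stack([du*s*d,dv*s*d,d],-1); H=c["hand_eye"]; T=P@H[:3,:3].T+H[:3,3]
    R=Ro.from_quat(po[3:],scalar_first=True).as_matrix()
    return p,d,T@R.T+po[:3]
def wsnap(tag):
    o=bot.get_obs(); np.save(f"pics/w{tag}pose.npy",np.r_[o["eef_pos"],o["tool_rot"]]); return snap("wrist",tag)
E
python3 - <<'E'
from h import *
p,d,W=wcloud("1"); np.save("pics/x.npy",W)
s=p.astype(int); red=(s[...,0]-s[...,2]>25)&(s[...,0]>1.6*s[...,1])
for (x,y) in [(.5,.2),(.7,.2),(.45,-.15)]:
    print(x,y,W[near(W,d,x,y,.02,-.03,.03)][:,2].mean().round(4))
for k,x,y,r,z0,z1,R in [("beaker",.471,.04,.05,.118,.14,.027),("beakerout",.471,.04,.05,.075,.116,.028),("flaskneck",.545,.03,.04,.085,.108,.016),("flasklip",.545,.03,.04,.110,.13,.018),("dish",.625,.02,.05,.042,.055,.029),("bowl",.597,-.07,.05,.038,.05,.035),("stand",.543,.326,.08,.018,.03,.06),("weight",.385,.211,.04,.01,.035,.025)]:
    m=near(W,d,x,y,r,z0,z1)
    if k not in("stand","weight"): m&=red
    P=W[m]
    if len(P)>8:
        if k=="stand":
            print(k,cv2.minEnclosingCircle(P[:,:2].astype(np.float32)*1000),np.median(P[:,2]));continue
        c,e=fitc(P,R); print(k,len(P),c.round(4),e.round(4),P[:,2].max().round(4))
m=(d>0)&(W[...,2]>.041)&(W[...,2]<.049)&(W[...,0]>.35)&(W[...,0]<.75)&(abs(W[...,1]+.03)<.16)
m&=(s[...,0]<1.75*s[...,1])&(s[...,0]>90)
P=W[m][:,:2]
def f(a,full=False):
        c,si=np.cos(a[2]),np.sin(a[2]); q=P-a[:2]; x=q[:,0]*c+q[:,1]*si; y=-q[:,0]*si+q[:,1]*c
        rects=[(-.115,.151,.042,.050),(-.115,.151,-.05,-.042),(-.115,.151,-.142,-.134),(.143,.151,-.142,.05)]
        ds=[np.hypot(np.clip(np.abs(x-(u0+u1)/2)-(u1-u0)/2,0,None)+0*x,np.clip(np.abs(y-(v0+v1)/2)-(v1-v0)/2,0,None))+.2*np.minimum(np.abs(y-(v0+v1)/2),np.abs(x-(u0+u1)/2)) for u0,u1,v0,v1 in rects]
        r=np.min(ds,0); return (r,x,y) if full else r
s_=least_squares(f,[.545,.03,-.129],loss="soft_l1",f_scale=.002); T=s_.x; r,x,y=f(T,True);k=r<.006
print(len(P),T.round(4),np.median(r),np.percentile(x[k],[.5,99.5]).round(4),np.percentile(y[k],[.5,99.5]).round(4))
for sx in(-.075,0,.08): print((T[:2]+sx*np.array([np.cos(T[2]),np.sin(T[2])])).round(4))
m=(d>0)&(abs(W[...,2]-.005)<.01)&(abs(W[...,0]-.53)<.14)&(abs(W[...,1]+.31)<.12)&(s.max(-1)-s.min(-1)<25)&(s.max(-1)<120)
m=cv2.morphologyEx(m.astype(np.uint8),cv2.MORPH_OPEN,np.ones((3,3)))>0
print(cv2.minAreaRect(W[m][:,:2].astype(np.float32)*1000))
E
```

```text
0.5 0.2 -0.0006
0.7 0.2 nan
0.45 -0.15 -0.0006
beaker 150 [0.4675 0.0391] 0.0015 0.1255
beakerout 823 [0.4664 0.0396] 0.0023 0.116
flaskneck 231 [0.5446 0.0301] 0.0003 0.108
flasklip 82 [0.5469 0.0297] 0.0007 0.1264
dish 88 [0.6214 0.02  ] 0.001 0.0484
bowl 201 [ 0.593 -0.07 ] 0.0019 0.0456
stand ((543.3477783203125, 328.0914001464844), 60.782188415527344) 0.024794841788859392
weight 927 [0.385  0.2135] 0.0052 0.035
5689 [ 0.5425  0.0298 -0.1203] 0.0005697083770279277 [-0.1121  0.1526] [-0.141   0.0508]
[0.468  0.0388]
[0.5425 0.0298]
[0.6219 0.0202]
((0.0, 0.0), (0.0, 0.0), 0.0)<stdin>:5: RuntimeWarning: Mean of empty slice.
  ret = ret.dtype.type(ret / rcount)
```

Emit:
move_arm(
  increments="1 3 1 0 0 0 0.005;1 0 0 -35 0 0 0;1 0 0 -35 0 0 0;1 0 0 -35 0 0 0;1 0 0 -30 0 0 0;1 0 0 -25 0 0 0;1 0 0 -18 0 0 0;1 0 0 -10 0 0 0",
)

```text
t: 3.15
eef_pos: [0.4697, 0.0424, 0.0741]
tool_rot: [-0.001, 0.062, 0.998, 0.0]
contact_force: [-0.5, -0.2, 0.1]
gripper_width: 0.998
```

```bash
python3 - <<'E'
from h import *
print({k:np.round(v,4) for k,v in bot.get_obs().items() if k in("eef_pos","tool_rot","contact_force","q")})
for n in ("scene","side"): snap(n,"2")
a=cv2.imread("pics/scene2.png")[100:300,180:400];b=cv2.imread("pics/side2.png")[90:290,180:400]
cv2.imwrite("pics/c2.png",np.hstack([cv2.resize(a,(400,364)),cv2.resize(b,(400,364))]))
E
```

```text
{'q': array([-0.4725,  0.3915,  0.3018,  2.177 , -0.2029,  0.6004,  1.4223]), 'eef_pos': array([0.4697, 0.0424, 0.0741]), 'tool_rot': array([-8.000e-04,  6.230e-02,  9.981e-01,  0.000e+00]), 'contact_force': array([-0.4634, -0.2131,  0.1454])}
```

View pics/c2.png

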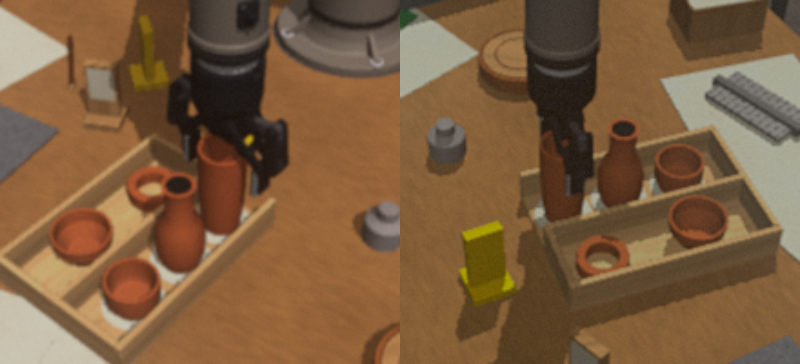

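Emit:
move_arm(
  increments="1 0 -3 0 0 0 0;1 0 0 0 0 0 0;0.6 0 0 0 0 0 0;0.5 0 0 0 0 0 0;0.5 0 0 0 0 0 0;0.5 0 0 0 0 0 0;0.5 0 0 0 0 0 0;0.5 0 0 0 0 0 0",
  newtons=30,
)

```text
t: 4.25
eef_pos: [0.4705, 0.0382, 0.0759]
tool_rot: [0.0, 0.063, 0.998, 0.0]
contact_force: [-1.4, 1.1, 4.8]
gripper_width: 0.659
```

Emit:
move_arm(
  increments="0.5 0 0 6 0 0 0;0.5 0 0 14 0 0 0;0.5 0 0 22 0 0 0;0.5 0 0 26 0 0 0;0.5 0 0 22 0 0 0;0.5 0 -10 10 0 0 0;0.5 1 -22 0 0 0 0;0.5 1 -34 0 0 0 0",
)

```text
t: 5.25
eef_pos: [0.4718, -0.0285, 0.1754]
tool_rot: [-0.0, 0.062, 0.998, 0.0]
contact_force: [-0.3, -0.5, -1.4]
gripper_width: 0.66
```

Emit:
move_arm(
  increments="0.5 1 -40 0 0 0 0;0.5 1 -40 0 0 0 0;0.5 1 -40 0 0 0 0;0.5 1 -40 0 0 0 0;0.5 1 -40 0 0 0 0;0.5 1 -35 0 0 0 0;0.5 1 -25 0 0 0 0;0.5 0 -14 0 0 0 0",
)

```text
t: 6.25
eef_pos: [0.4779, -0.3039, 0.1751]
tool_rot: [-0.001, 0.064, 0.998, -0.0]
contact_force: [-0.1, -0.1, -2.2]
gripper_width: 0.657
```

Emit:
move_arm(
  increments="0.5 0 0 -10 0 0 0;0.5 0 0 -20 0 0 0;0.5 0 0 -20 0 0 0;0.5 0 0 -16 0 0 0;0.5 0 0 -10 0 0 0;0.5 0 0 -8 0 0 0;0.5 0 0 -5 0 0 0;0.5 0 0 0 0 0 0",
)

```text
t: 7.25
eef_pos: [0.4791, -0.302, 0.0862]
tool_rot: [-0.0, 0.063, 0.998, 0.0]
contact_force: [-0.6, 1.0, -1.4]
gripper_width: 0.659
```

Emit:
move_arm(
  increments="0.5 0 0 -4 0 0 0;0.5 0 0 -3 0 0 0;0.5 0 0 -2 0 0 0;0.5 0 0 -1 0 0 0;0.5 0 0 -0.5 0 0 0;0.5 0 0 0 0 0 0;0.5 0 0 0 0 0 0;0.5 0 0 0 0 0 0",
)

```text
t: 8.25
eef_pos: [0.4792, -0.302, 0.076]
tool_rot: [0.0, 0.063, 0.998, 0.0]
contact_force: [-0.4, 1.4, 1.1]
gripper_width: 0.66
```

```bash
python3 - <<'E'
from h import *
print({k:np.round(v,4) for k,v in bot.get_obs().items() if k in("eef_pos","tool_rot","contact_force","q")})
E
```

```text
{'q': array([ 0.1251,  0.5308,  0.4268,  1.9662, -0.327 ,  0.7113,  2.1944]), 'eef_pos': array([ 0.4792, -0.302 ,  0.076 ]), 'tool_rot': array([1.00e-04, 6.34e-02, 9.98e-01, 0.00e+00]), 'contact_force': array([-0.4037,  1.3852,  1.133 ])}
```

Emit:
move_arm(
  increments="0.7 0 0 0 0 0 0;0.8 0 0 0 0 0 0;1 0 0 0 0 0 0;1 0 0 0 0 0 0;1 0 0 8 0 0 0;1 0 0 20 0 0 0;1 0 0 35 0 0 0;1 0 0 40 0 0 0",
)

```text
t: 9.25
eef_pos: [0.4787, -0.3019, 0.18]
tool_rot: [-0.0, 0.063, 0.998, 0.0]
contact_force: [-0.2, 0.7, -0.7]
gripper_width: 0.997
```

Emit:
move_arm(
  increments="1 3 15 20 0 0 0;1 9 45 20 0 0 0;1 10 52 0 0 0 0;1 10 52 0 0 0 0;1 10 52 0 0 0 0;1 10 52 0 0 0 0;1 9 44 0 0 0 0;1 4 20 0 0 0 0",
)

```text
t: 10.25
eef_pos: [0.5443, 0.0329, 0.2192]
tool_rot: [0.0, 0.062, 0.998, 0.0]
contact_force: [0.0, -0.3, 0.4]
gripper_width: 1.005
```

```bash
python3 - <<'E'
from h import *
print({k:np.round(v,4) for k,v in bot.get_obs().items() if k in("eef_pos","tool_rot","contact_force","q")})
wsnap("3"); snap("side","3");snap("scene","3")
p,d,W=wcloud("3"); s=p.astype(int); red=(s[...,0]-s[...,2]>25)&(s[...,0]>1.6*s[...,1])
for k,x,y,r,z0,z1,R in [("flaskneck",.545,.03,.04,.085,.108,.016),("flasklip",.545,.03,.04,.110,.13,.018),("dish",.625,.02,.05,.042,.055,.029)]:
    m=near(W,d,x,y,r,z0,z1)&red; P=W[m]
    if len(P)>8: c,e=fitc(P,R); print(k,len(P),c.round(4),e.round(4))
for n in ("side","scene"):
    p,d,W=load(n,"3"); s=p.astype(int); red=(s[...,0]-s[...,2]>25)&(s[...,0]>1.6*s[...,1])
    P=W[near(W,d,.479,-.302,.05,.08,.122)&red]; print(n,len(P),fitc(P,.028),np.percentile(P[:,2],99))
E
```

```text
{'q': array([-0.4965,  0.2861,  0.3919,  1.9021, -0.1312,  0.9775,  1.4023]), 'eef_pos': array([0.5443, 0.0329, 0.2192]), 'tool_rot': array([2.000e-04, 6.150e-02, 9.981e-01, 4.000e-04]), 'contact_force': array([ 0.0371, -0.2849,  0.4228])}
flaskneck 150 [0.5451 0.03  ] 0.0002
dish 142 [0.6216 0.0204] 0.0006
side 706 (array([ 0.47939116, -0.30180327]), np.float64(0.002354772308496611)) 0.1216289267889748
scene 509 (array([ 0.47929492, -0.30053847]), np.float64(0.0025307199043492477)) 0.12168951572175382
```

View pics/wrist3.png

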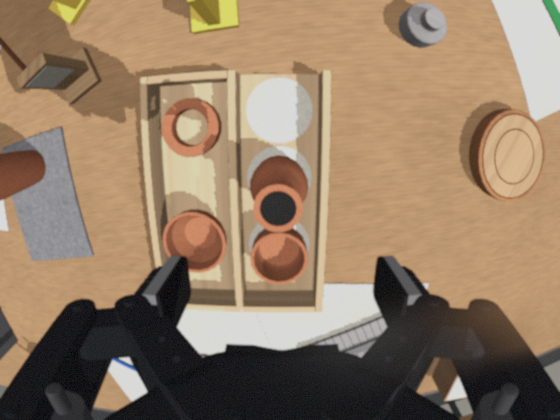

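The front spot's white disc is now bare at (280,110). The flask's lip is at (278,208), with the dish behind it at (278,258). The beaker stands upright on the mat at the left edge.

Emit:
move_arm(
  increments="1 0.5 -2.5 -10 0 0 0;1 0 0 -25 0 0 0;1 0 0 -30 0 0 0;1 0 0 -30 0 0 0;1 0 0 -22 0 0 0;1 0 0 -14 0 0 0;1 0 0 -8 0 0 0;1 0 0 0 0 0 0",
)

```text
t: 11.4
eef_pos: [0.5445, 0.0269, 0.0797]
tool_rot: [-0.0, 0.064, 0.998, -0.0]
contact_force: [0.7, -0.4, -0.8]
gripper_width: 1.001
```

```bash
python3 - <<'E'
from h import *
print({k:np.round(v,4) for k,v in bot.get_obs().items() if k in("eef_pos","tool_rot","contact_force")})
# front disc centre from previous wrist/scene/side
for n,src in (("wrist",wcloud("3")),("side",load("side","3")),("scene",load("scene","3"))):
    p,d,W=src; s=p.astype(int)
    m=near(W,d,.47,.039,.045,-.003,.014)&(s.min(-1)>110)&(s.max(-1)-s.min(-1)<60)
    m=cv2.morphologyEx(m.astype(np.uint8),cv2.MORPH_OPEN,np.ones((3,3)))>0
    P=W[m][:,:2].astype(np.float32)*1000
    if len(P)>10: print(n,len(P),cv2.minEnclosingCircle(P),cv2.fitEllipse(cv2.convexHull(P)))
E
```

```text
{'eef_pos': array([0.5445, 0.0269, 0.0797]), 'tool_rot': array([-1.00e-04,  6.38e-02,  9.98e-01, -1.00e-04]), 'contact_force': array([ 0.7303, -0.4221, -0.7882])}
wrist 4949 ((470.0181579589844, 39.042198181152344), 44.964881896972656) ((470.66082763671875, 38.859840393066406), (87.78425598144531, 89.7457275390625), 168.1830291748047)
side 293 ((470.5838623046875, 42.779052734375), 35.882057189941406) ((471.2366638183594, 43.35089111328125), (41.331214904785156, 75.72503662109375), 83.44393157958984)
scene 417 ((469.5226135253906, 36.575889587402344), 36.48481750488281) ((468.6976318359375, 34.51491165161133), (62.719635009765625, 73.15501403808594), 89.82899475097656)
```

Emit:
move_arm(
  increments="1 0 3 0 0 0 0;1 0 0 0 0 0 0;0.5 0 0 0 0 0 0;0.3 0 0 0 0 0 0;0.3 0 0 0 0 0 0;0.3 0 0 0 0 0 0;0.3 0 0 0 0 0 0;0.3 0 0 0 0 0 0",
  newtons=35,
)

```text
t: 12.4
eef_pos: [0.5446, 0.03, 0.0801]
tool_rot: [0.0, 0.064, 0.998, -0.0]
contact_force: [-2.9, -1.7, 5.3]
gripper_width: 0.396
```

```bash
python3 - <<'E'
from h import *
print({k:np.round(v,4) for k,v in bot.get_obs().items() if k in("eef_pos","tool_rot","contact_force")})
for n in ("scene","side"): snap(n,"4")
a=cv2.imread("pics/scene4.png")[100:300,180:400];b=cv2.imread("pics/side4.png")[90:290,180:400]
cv2.imwrite("pics/c4.png",np.hstack([cv2.resize(a,(400,364)),cv2.resize(b,(400,364))]))
E
```

```text
{'eef_pos': array([0.5446, 0.03  , 0.0801]), 'tool_rot': array([ 1.00e-04,  6.35e-02,  9.98e-01, -1.00e-04]), 'contact_force': array([-2.8664, -1.739 ,  5.2971])}
```

View pics/c4.png

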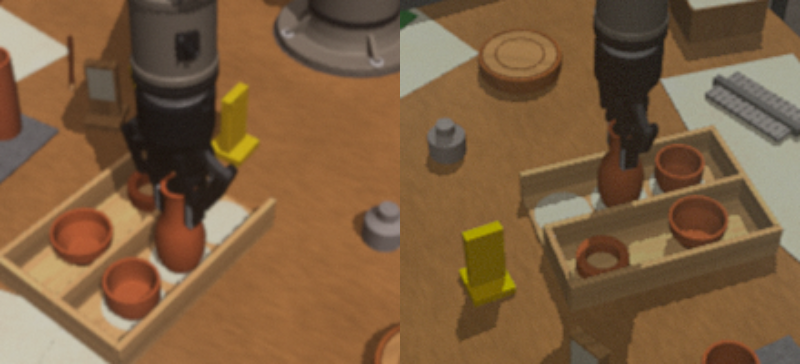

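Emit:
move_arm(
  increments="0.3 0 0 0 0 0 0;0.3 0 0 0 0 0 0;0.3 0 0 2 0 0 0;0.3 0 0 4 0 0 0;0.3 0 0 0 0 0 0;0.3 0 0 0 0 0 0;0.3 0 0 0 0 0 0;0.3 0 0 0 0 0 0",
)

```text
t: 13.5
eef_pos: [0.5445, 0.0305, 0.0857]
tool_rot: [-0.0, 0.063, 0.998, 0.0]
contact_force: [1.1, 0.1, -2.8]
gripper_width: 0.393
```

Emit:
move_arm(
  increments="0.3 0 0 8 0 0 0;0.3 0 0 18 0 0 0;0.3 0 0 24 0 0 0;0.3 0 0 24 0 0 0;0.3 0 0 16 0 0 0;0.3 2 -10 6 0 0 0;0.3 3 -22 0 0 0 0;0.3 5 -34 0 0 0 0",
)

```text
t: 14.5
eef_pos: [0.5543, -0.0358, 0.1815]
tool_rot: [-0.0, 0.062, 0.998, 0.0]
contact_force: [-0.6, 0.5, -2.5]
gripper_width: 0.394
```

Emit:
move_arm(
  increments="0.3 5 -40 0 0 0 0;0.3 5 -40 0 0 0 0;0.3 5 -40 0 0 0 0;0.3 4 -40 0 0 0 0;0.3 3 -38 0 0 0 0;0.3 0 -32 0 0 0 0;0.3 0 -24 0 0 0 0;0.3 0 -14 0 0 0 0",
)

```text
t: 15.5
eef_pos: [0.5754, -0.3057, 0.1812]
tool_rot: [-0.001, 0.064, 0.998, -0.0]
contact_force: [0.1, 0.3, -2.4]
gripper_width: 0.393
```

Emit:
move_arm(
  increments="0.3 0 0 -10 0 0 0;0.3 0 0 -20 0 0 0;0.3 0 0 -20 0 0 0;0.3 0 0 -16 0 0 0;0.3 0 0 -10 0 0 0;0.3 0 0 -8 0 0 0;0.3 0 0 -5 0 0 0;0.3 0 0 0 0 0 0",
)

```text
t: 16.5
eef_pos: [0.5765, -0.3036, 0.0927]
tool_rot: [-0.0, 0.063, 0.998, 0.0]
contact_force: [0.0, -0.7, -1.9]
gripper_width: 0.396
```

Emit:
move_arm(
  increments="0.3 0 0 -5 0 0 0;0.3 0 0 -3.5 0 0 0;0.3 0 0 -2 0 0 0;0.3 0 0 -1 0 0 0;0.3 0 0 -0.5 0 0 0;0.3 0 0 -0.5 0 0 0;0.3 0 0 0 0 0 0;0.3 0 0 0 0 0 0",
)

```text
t: 17.5
eef_pos: [0.5766, -0.3036, 0.0804]
tool_rot: [0.0, 0.063, 0.998, -0.0]
contact_force: [0.7, 0.0, -2.9]
gripper_width: 0.395
```

Emit:
move_arm(
  increments="0.3 0 0 -0.5 0 0 0;0.3 0 0 0 0 0 0;0.3 0 0 -0.5 0 0 0;0.3 0 0 0 0 0 0;0.3 0 0 0 0 0 0;0.3 0 0 0 0 0 0;0.3 0 0 0 0 0 0;0.3 0 0 0 0 0 0",
)

```text
t: 18.5
eef_pos: [0.5768, -0.3037, 0.0802]
tool_rot: [0.0, 0.063, 0.998, 0.0]
contact_force: [-2.3, 1.7, 6.1]
gripper_width: 0.395
```

Emit:
move_arm(
  increments="0.5 0 0 0 0 0 0;0.7 0 0 0 0 0 0;1 0 0 0 0 0 0;1 0 0 0 0 0 0;1 0 0 8 0 0 0;1 0 0 20 0 0 0;1 0 0 35 0 0 0;1 0 0 40 0 0 0",
)

```text
t: 19.5
eef_pos: [0.5765, -0.3037, 0.1846]
tool_rot: [0.0, 0.063, 0.998, -0.0]
contact_force: [0.1, 0.2, -0.1]
gripper_width: 1.001
```

Emit:
move_arm(
  increments="1 2 15 15 0 0 -0.1;1 4 35 0 0 0 -0.13;1 6 45 0 0 0 -0.13;1 6 45 0 0 0 -0.13;1 6 45 0 0 0 -0.13;1 6 45 0 0 0 -0.13;1 6 45 0 0 0 -0.13;1 4 32 0 0 0 -0.13",
)

```text
t: 20.5
eef_pos: [0.6172, 0.0062, 0.1989]
tool_rot: [0.0, 0.539, 0.842, 0.001]
contact_force: [-0.2, -0.8, 0.7]
gripper_width: 0.998
```

Emit:
move_arm(
  increments="1 4 15 -10 0 0 -0.13;1 2 2 0 0 0 -0.13;1 0 0 0 0 0 -0.13;1 0 0 0 0 0 -0.1;1 0 0 0 0 0 -0.07;1 0 0 0 0 0 0;1 0 0 0 0 0 0;1 0 0 0 0 0 0",
)

```text
t: 21.5
eef_pos: [0.6226, 0.0205, 0.1877]
tool_rot: [-0.0, 0.75, 0.661, 0.0]
contact_force: [0.0, 0.0, -1.1]
gripper_width: 1.0
```

```bash
cat > look.py <<'E'
from h import *
import sys
tag=sys.argv[1]
o=bot.get_obs(); R=Ro.from_quat(o["tool_rot"],scalar_first=True).as_matrix()
print({k:np.round(v,4) for k,v in o.items() if k in("eef_pos","contact_force","q","t")},"jaw angle",np.degrees(np.arctan2(R[1,1],R[0,1])).round(2), "tilt",R[:,2].round(4))
E
python3 look.py 5; python3 - <<'E'
from h import *
wsnap("5"); snap("side","5");snap("scene","5")
for n,src in (("wrist",wcloud("5")),("side",load("side","5")),("scene",load("scene","5"))):
    p,d,W=src; s=p.astype(int); red=(s[...,0]-s[...,2]>25)&(s[...,0]>1.6*s[...,1])
    for k,x,y,r,z0,z1,R in [("dish",.624,.02,.05,.024,.0465,.031),("dishrim",.624,.02,.05,.044,.055,.0295),("beaker",.479,-.302,.05,.08,.122,.028),("flask",.577,-.304,.04,.085,.115,.016)]:
        P=W[near(W,d,x,y,r,z0,z1)&red]
        if len(P)>8: c,e=fitc(P,R); print(n,k,len(P),c.round(4),e.round(4))
E
```

```text
{'t': np.float64(21.5), 'q': array([-0.7003,  0.5472,  0.8022,  1.7684, -0.4547,  1.021 ,  0.1478]), 'eef_pos': array([0.6226, 0.0205, 0.1877]), 'contact_force': array([ 0.0063,  0.0254, -1.1413])} jaw angle -7.18 tilt [ 4.e-04  4.e-04 -1.e+00]
wrist dish 467 [0.6242 0.0244] 0.0022
wrist dishrim 61 [0.6225 0.0218] 0.0021
side dish 168 [0.6253 0.0179] 0.0025
side dishrim 144 [0.6245 0.0196] 0.0018
side beaker 726 [ 0.4791 -0.3015] 0.0024
side flask 157 [ 0.5781 -0.3025] 0.0012
scene dish 470 [0.6244 0.0206] 0.0033
scene dishrim 164 [0.6243 0.0199] 0.0015
scene beaker 492 [ 0.4792 -0.3006] 0.0026
scene flask 147 [ 0.5761 -0.304 ] 0.0012
```

View pics/wrist5.png

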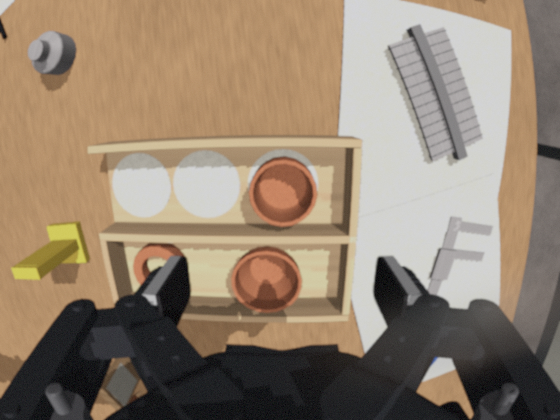

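All three discs are now visible at (142,185), (207,183) and, under the dish, about (283,180). The dish is at (284,192), and the lane in front of it is free.

Emit:
move_arm(
  increments="1 1 -0.5 -15 0 0 0;1 0 0 -35 0 0 0;1 0 0 -35 0 0 0;1 0 0 -30 0 0 0;1 0 0 -24 0 0 0;1 0 0 -12 0 0 0;1 0 0 -6 0 0 0;1 0 0 0 0 0 0",
)

```text
t: 22.65
eef_pos: [0.6237, 0.0199, 0.0304]
tool_rot: [0.0, 0.75, 0.661, 0.0]
contact_force: [-0.6, 0.5, 0.9]
gripper_width: 0.997
```

```bash
python3 look.py 6; python3 - <<'E'
from h import *
for n in ("scene","side"): snap(n,"6")
a=cv2.imread("pics/scene6.png")[160:310,160:340];b=cv2.imread("pics/side6.png")[120:270,240:420]
cv2.imwrite("pics/c6.png",np.hstack([cv2.resize(a,(400,333)),cv2.resize(b,(400,333))]))
E
```

```text
{'t': np.float64(22.65), 'q': array([-0.5838,  0.7401,  0.6407,  1.8525, -0.6248,  0.7601,  0.2748]), 'eef_pos': array([0.6237, 0.0199, 0.0304]), 'contact_force': array([-0.579 ,  0.4863,  0.8987])} jaw angle -7.22 tilt [ 3.e-04 -1.e-04 -1.e+00]
```

View pics/c6.png

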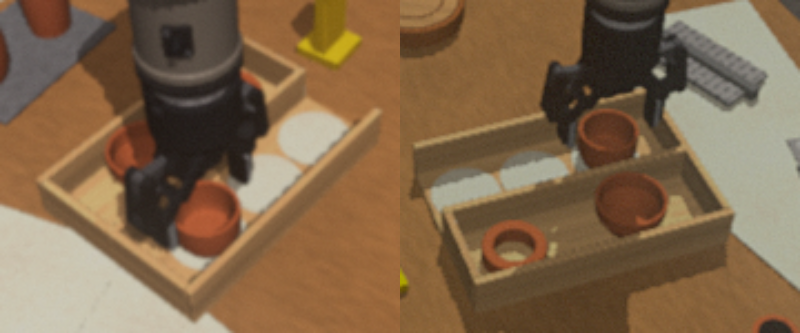

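The fingers straddle the dish, front and back, without touching the back wall.

Emit:
move_arm(
  increments="1 0 0 -6 0 0 0;1 0 0 -6 0 0 0;1 0 0 -4 0 0 0;1 0 0 -1.5 0 0 0;1 0 0 0 0 0 0;0.7 0 0 0 0 0 0;0.6 0 0 0 0 0 0;0.6 0 0 0 0 0 0",
  newtons=30,
)

```text
t: 23.75
eef_pos: [0.6238, 0.0199, 0.0132]
tool_rot: [0.0, 0.75, 0.661, 0.0]
contact_force: [0.0, 0.6, 3.3]
gripper_width: 0.709
```

Emit:
move_arm(
  increments="0.6 0 0 0 0 0 0;0.6 0 0 0 0 0 0;0.6 0 0 0 0 0 0;0.6 0 0 0 0 0 0;0.6 0 0 0 0 0 0;0.6 0 0 2 0 0 0;0.6 0 0 4 0 0 0;0.6 0 0 0 0 0 0",
)

```text
t: 24.75
eef_pos: [0.6236, 0.02, 0.0189]
tool_rot: [0.0, 0.75, 0.661, 0.0]
contact_force: [-0.1, -1.3, -0.4]
gripper_width: 0.709
```

```bash
python3 look.py 6
```

```text
{'t': np.float64(24.75), 'q': array([-0.5748,  0.7552,  0.6269,  1.8551, -0.6373,  0.7418,  0.2841]), 'eef_pos': array([0.6236, 0.02  , 0.0189]), 'contact_force': array([-0.0505, -1.3246, -0.3989])} jaw angle -7.22 tilt [ 3.e-04 -1.e-04 -1.e+00]
```

Emit:
move_arm(
  increments="0.6 0 0 6 0 0 0;0.6 0 0 10 0 0 0;0.6 0 0 16 0 0 0;0.6 0 0 20 0 0 0;0.6 0 0 16 0 0 0;0.6 0 0 10 0 0 0;0.6 0 0 0 0 0 0;0.6 0 0 0 0 0 0",
)

```text
t: 25.75
eef_pos: [0.6231, 0.0202, 0.0963]
tool_rot: [-0.0, 0.75, 0.661, -0.0]
contact_force: [-0.6, 0.5, -1.7]
gripper_width: 0.704
```

```bash
python3 look.py 7; python3 - <<'E'
from h import *
for n in ("scene","side"): snap(n,"7")
wsnap("7")
a=cv2.imread("pics/scene7.png")[130:310,140:360];b=cv2.imread("pics/side7.png")[80:260,220:440]
cv2.imwrite("pics/c7.png",np.hstack([cv2.resize(a,(400,327)),cv2.resize(b,(400,327))]))
E
```

```text
{'t': np.float64(25.75), 'q': array([-0.6364,  0.6558,  0.716 ,  1.8289, -0.5523,  0.8679,  0.2211]), 'eef_pos': array([0.6231, 0.0202, 0.0963]), 'contact_force': array([-0.6217,  0.5391, -1.6862])} jaw angle -7.21 tilt [-9.e-04  0.e+00 -1.e+00]
```

View pics/c7.png

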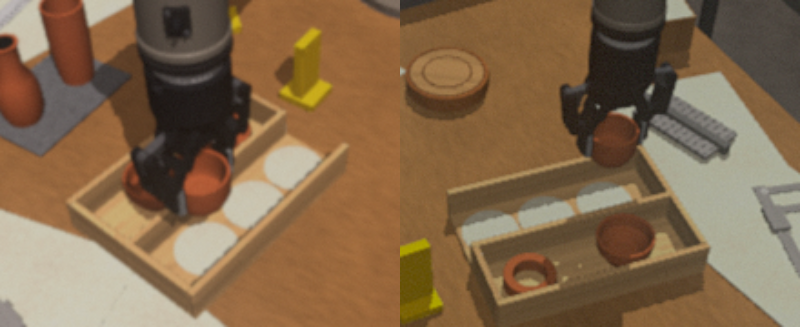

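View pics/wrist7.png

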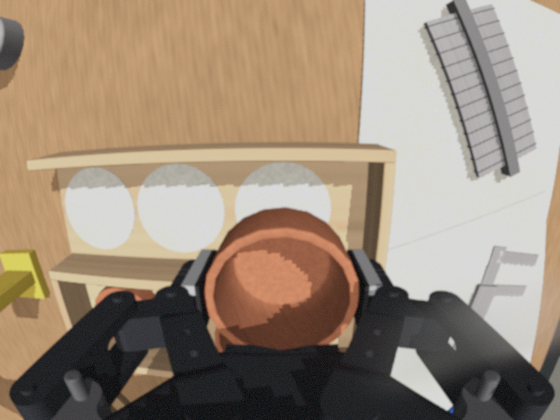

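```bash
python3 - <<'E'
from h import *
def plane(n,z,tag):
    c=vision.calibration(n); v,u=np.mgrid[0:420,0:560]
    r=np.stack([(u-c["cx"])/c["fx"],(v-c["cy"])/c["fy"],np.ones_like(u)],-1)@c["R"]; o=-c["R"].T@c["t"]
    return o+r*((z-o[2])/r[...,2])[...,None]
def wplane(tag,z):
    po=np.load(f"pics/w{tag}pose.npy"); c=vision.calibration("wrist"); v,u=np.mgrid[0:420,0:560]
    du,dv=(u-c["cx"])/c["fx"],(v-c["cy"])/c["fy"]; r=np.hypot(du,dv); s=np.sin(r)/np.maximum(r,1e-9)
    D=np.stack([du*s,dv*s,np.cos(r)],-1); H=c["hand_eye"]; R=Ro.from_quat(po[3:],scalar_first=True).as_matrix()
    D=D@H[:3,:3].T@R.T; o=po[:3]+R@H[:3,3]; return o+D*((z-o[2])/D[...,2])[...,None]
for n,tag in (("scene","7"),("side","7"),("wrist","7"),("wrist","5")):
    p=np.load(f"pics/{n}{tag}p.npy"); G=wplane(tag,.0065) if n=="wrist" else plane(n,.0065,tag)
    hsv=cv2.cvtColor(p,cv2.COLOR_RGB2HSV)
    for nm,x,y in (("front",.4702,.0393),("mid",.5445,.0301),("back",.6237,.0198)):
        m=((hsv[...,1]<55)&(hsv[...,2]>110)&(np.hypot(G[...,0]-x,G[...,1]-y)<.043)).astype(np.uint8)
        k,l,st,ce=cv2.connectedComponentsWithStats(m)
        if k<2: continue
        i=1+np.argmax(st[1:,4]); h=cv2.convexHull(np.argwhere(l==i)[:,::-1].astype(np.int32))[:,0]
        P=G[h[:,1],h[:,0]]; c,e=fitc(P,.0355); print(n,tag,nm,st[i,4],c.round(4),e.round(4))
    G=wplane(tag,.025) if n=="wrist" else plane(n,.025,tag)
for n,tag in (("scene","7"),("side","7"),("scene","0"),("side","0")):
    p,d,W=load(n,tag); dz=-.0015 if n=="scene" else .0015
    m=near(W,d,.544,.327,.075,.020+dz,.031+dz); P=W[m]; h=cv2.convexHull(P[:,:2].astype(np.float32))[:,0]
    print(n,fitc(h,.06),fitc(h,.058), cv2.fitEllipse(h*1000))
E
```

```text
scene 7 front 483 [0.4706 0.0388] 0.0037
scene 7 mid 543 [0.5452 0.0307] 0.0044
scene 7 back 658 [0.6247 0.0198] 0.0041
side 7 front 358 [0.4708 0.039 ] 0.001
side 7 mid 340 [0.5453 0.0305] 0.008
side 7 back 334 [0.6247 0.0209] 0.0093
wrist 7 front 4601 [0.4708 0.0392] 0.0011
wrist 7 mid 6361 [0.5449 0.0298] 0.0026
wrist 7 back 4123 [0.6242 0.0209] 0.0007
wrist 5 front 3143 [0.4711 0.0387] 0.003
wrist 5 mid 3785 [0.5455 0.0295] 0.0032
wrist 5 back 701 [0.6245 0.021 ] 0.0007
scene (array([0.54373139, 0.32736039]), np.float64(0.0005678328900036076)) (array([0.54520456, 0.32766771]), np.float64(0.001887014524803294)) ((543.7278442382812, 327.4566345214844), (118.85162353515625, 120.29312133789062), 82.57450103759766)
side (array([0.5450423 , 0.32740236]), np.float64(0.0008572692832391896)) (array([0.5456114 , 0.32810185]), np.float64(0.002294354160837315)) ((544.8215942382812, 327.28289794921875), (118.88511657714844, 121.4228286743164), 143.7154541015625)
scene (array([0.54390244, 0.32756082]), np.float64(0.0005982295646902054)) (array([0.54499218, 0.32719875]), np.float64(0.0018710225528154722)) ((543.9287719726562, 327.5069274902344), (118.5744857788086, 120.4973373413086), 96.07595825195312)
side (array([0.54488061, 0.3277697 ]), np.float64(0.0015571267674692017)) (array([0.544334  , 0.32596583]), np.float64(0.0028218712830264323)) ((545.0072021484375, 327.6121826171875), (117.71866607666016, 126.45478057861328), 161.27720642089844)
```

Emit:
move_arm(
  increments="0.6 -3 11 4 0 0 0;0.6 -6 23 0 0 0 0;0.6 -9 36 0 0 0 0;0.6 -11 42 0 0 0 0;0.6 -11 42 0 0 0 0;0.6 -11 42 0 0 0 0;0.6 -11 42 0 0 0 0;0.6 -9 36 0 0 0 0",
)

```text
t: 26.9
eef_pos: [0.5513, 0.2969, 0.1008]
tool_rot: [-0.0, 0.75, 0.662, 0.0]
contact_force: [0.3, 1.0, -1.0]
gripper_width: 0.711
```

Emit:
move_arm(
  increments="0.6 -5 21 0 0 0 0;0.6 -3 12 0 0 0 0;0.6 0 0 -10 0 0 0;0.6 0 0 -15 0 0 0;0.6 0 0 -12 0 0 0;0.6 0 0 -8 0 0 0;0.6 0 0 -5 0 0 0;0.6 0 0 0 0 0 0",
)

```text
t: 27.9
eef_pos: [0.5445, 0.3268, 0.0505]
tool_rot: [0.0, 0.75, 0.661, -0.0]
contact_force: [0.1, -0.1, -1.7]
gripper_width: 0.713
```

```bash
python3 look.py 8; python3 - <<'E'
from h import *
for n in ("scene","side"): snap(n,"8")
a=cv2.imread("pics/scene8.png")[200:380,340:560];b=cv2.imread("pics/side8.png")[40:220,140:360]
cv2.imwrite("pics/c8.png",np.hstack([cv2.resize(a,(400,327)),cv2.resize(b,(400,327))]))
for n,dz in (("scene",-.0015),("side",.0015)):
    p,d,W=load(n,"8");s=p.astype(int); red=(s[...,0]-s[...,2]>25)&(s[...,0]>1.75*s[...,1])
    P=W[near(W,d,.5444,.3274,.05,.055,.12)&red]; print(len(P),fitc(P,.03),np.percentile(P[:,2],[1,99])-dz)
E
```

```text
{'t': np.float64(27.9), 'q': array([-1.1129,  0.7354,  0.6827,  1.8194, -0.6214,  0.8138, -0.2392]), 'eef_pos': array([0.5445, 0.3268, 0.0505]), 'contact_force': array([ 0.1214, -0.0841, -1.6942])} jaw angle -7.23 tilt [-3.e-04 -3.e-04 -1.e+00]
271 (array([0.54594844, 0.32488492]), np.float64(0.00187914612342198)) [0.0585104  0.10494433]
167 (array([0.54516501, 0.32571255]), np.float64(0.0026060085070173902)) [0.05371959 0.08702815]
```

View pics/c8.png

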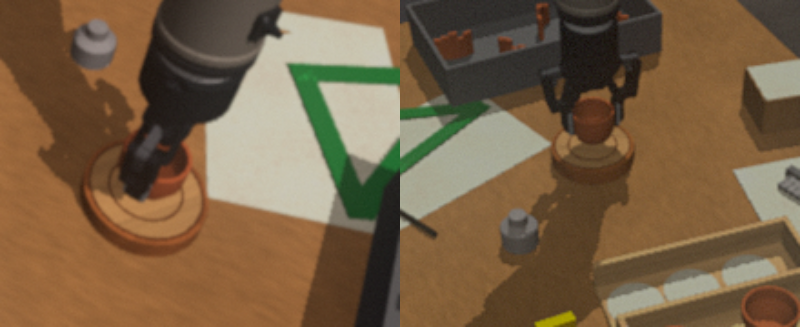

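Emit:
move_arm(
  increments="0.6 0 1 -5 0 0 0;0.6 0 0 -5 0 0 0;0.6 0 0 -4 0 0 0;0.6 0 0 -2 0 0 0;0.6 0 0 -1 0 0 0;0.6 0 0 -0.5 0 0 0;0.6 0 0 0 0 0 0;0.6 0 0 0 0 0 0",
)

```text
t: 29.0
eef_pos: [0.5447, 0.328, 0.0334]
tool_rot: [0.0, 0.75, 0.661, 0.0]
contact_force: [-0.3, 0.0, -1.8]
gripper_width: 0.705
```

Emit:
move_arm(
  increments="0.6 0 0 -0.5 0 0 0;0.6 0 0 0 0 0 0;0.6 0 0 -0.5 0 0 0;0.6 0 0 0 0 0 0;0.6 0 0 -0.5 0 0 0;0.6 0 0 0 0 0 0;0.6 0 0 0 0 0 0;0.6 0 0 0 0 0 0",
)

```text
t: 30.0
eef_pos: [0.5445, 0.328, 0.0322]
tool_rot: [-0.0, 0.75, 0.661, 0.0]
contact_force: [-2.0, -0.4, 5.1]
gripper_width: 0.707
```

Emit:
move_arm(
  increments="0.85 0 0 0 0 0 0;1 0 0 0 0 0 0;1 0 0 0 0 0 0;1 0 0 3 0 0 0;1 0 0 15 0 0 0;1 0 0 35 0 0 0;1 0 0 45 0 0 0;1 0 0 45 0 0 0",
)

```text
t: 31.0
eef_pos: [0.5447, 0.3277, 0.1772]
tool_rot: [0.0, 0.75, 0.661, 0.0]
contact_force: [-0.0, 0.0, 0.4]
gripper_width: 0.998
```

```bash
python3 look.py 9; python3 - <<'E'
from h import *
for n in ("scene","side"): snap(n,"9")
wsnap("9")
for n,src in (("wrist",wcloud("9")),("side",load("side","9")),("scene",load("scene","9"))):
    p,d,W=src; dz=dict(wrist=-.0006,side=.0015,scene=-.0015)[n]
    s=p.astype(int); red=(s[...,0]-s[...,2]>25)&(s[...,0]>1.75*s[...,1])
    P=W[near(W,d,.5444,.3274,.05,.045+dz,.085)&red]; z99=np.percentile(P[:,2],99)-dz
    rim=P[P[:,2]-dz>.0635]; h=cv2.convexHull(rim[:,:2].astype(np.float32))[:,0]
    print(n,len(P),fitc(P,.03),z99,"rim",fitc(h,.0305))
    P=W[near(W,d,.544,.327,.075,.020+dz,.031+dz)]; h=cv2.convexHull(P[:,:2].astype(np.float32))[:,0]; print(fitc(h,.06))
E
```

```text
{'t': np.float64(31.0), 'q': array([-1.2022,  0.5879,  0.8118,  1.7466, -0.4912,  1.0217, -0.3367]), 'eef_pos': array([0.5447, 0.3277, 0.1772]), 'contact_force': array([-0.0493,  0.0453,  0.365 ])} jaw angle -7.25 tilt [ 6.e-04  3.e-04 -1.e+00]Traceback (most recent call last):
  File "<stdin>", line 8, in <module>
TypeError: 'NoneType' object is not subscriptable
```

View pics/wrist9.png

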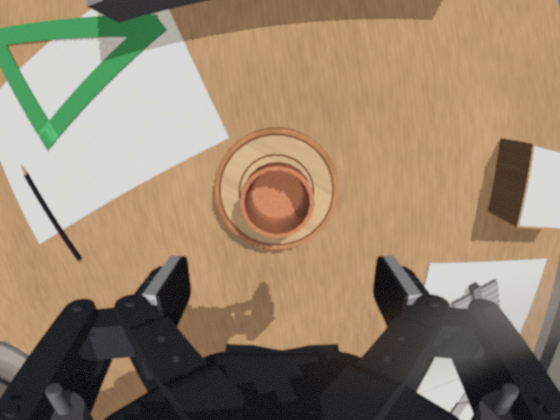

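```bash
python3 - <<'E'
from h import *
for n,src in (("wrist",wcloud("9")),("side",load("side","9")),("scene",load("scene","9"))):
    p,d,W=src; dz=dict(wrist=-.0006,side=.0015,scene=-.0015)[n]
    s=p.astype(int); red=(s[...,0]-s[...,2]>20)&(s[...,0]>1.6*s[...,1])
    P=W[near(W,d,.5444,.3274,.05,.043+dz,.085)&red]
    if len(P)<9: print(n,len(P)); continue
    print(n,len(P),fitc(P,.0305),np.percentile(P[:,2],[1,50,99])-dz)
    rim=P[P[:,2]-dz>np.percentile(P[:,2]-dz,99)-.004]; h=cv2.convexHull(rim[:,:2].astype(np.float32))
    if h is not None: print(" rim",len(rim),fitc(h[:,0],.0305))
    P=W[near(W,d,.544,.327,.075,.020+dz,.031+dz)]; h=cv2.convexHull(P[:,:2].astype(np.float32))[:,0]; print(" stand",fitc(h,.06))
E
```

```text
wrist 542 (array([0.54532897, 0.33191524]), np.float64(0.0019788121282973796)) [0.04319069 0.05621339 0.06605641]
 rim 79 (array([0.54417917, 0.33127649]), np.float64(0.0025380664891564023))
 stand (array([0.54421844, 0.32853576]), np.float64(0.0006017927424491331))
side 341 (array([0.54582691, 0.32703962]), np.float64(0.0026526489110014523)) [0.04379254 0.05847965 0.06982238]
 rim 60 (array([0.54536452, 0.32661492]), np.float64(0.0008373338086946608))
 stand (array([0.54501305, 0.32714066]), np.float64(0.0010685887683042675))
scene 760 (array([0.54574777, 0.32726816]), np.float64(0.002104274534650427)) [0.04326109 0.05917068 0.0684978 ]
 rim 246 (array([0.54471221, 0.32721259]), np.float64(0.0005754467174832577))
 stand (array([0.54388406, 0.32753699]), np.float64(0.0007339685760859301))
```

Emit:
move_arm(
  increments="1 -2 -15 10 0 0 0;1 -5 -38 10 0 0 0.05;1 -6 -50 5 0 0 0.08;1 -6 -50 0 0 0 0.08;1 -6 -50 0 0 0 0.08;1 -6 -50 0 0 0 0.08;1 -7 -50 0 0 0 0.08;1 -12 -40 0 0 0 0.05",
)

```text
t: 32.15
eef_pos: [0.4928, -0.0182, 0.1994]
tool_rot: [-0.0, 0.563, 0.826, -0.001]
contact_force: [-0.4, -0.2, -0.2]
gripper_width: 0.999
```

Emit:
move_arm(
  increments="1 -18 -40 0 0 0 0;1 -20 -40 0 0 0 0;1 -22 -40 0 0 0 0;1 -20 -33 0 0 0 0;1 -15 -22 0 0 0 0;1 -10 -10 0 0 0 0;1 0 0 0 0 0 0;1 0 0 0 0 0 0",
)

```text
t: 33.15
eef_pos: [0.39, -0.1992, 0.1997]
tool_rot: [-0.0, 0.563, 0.827, 0.0]
contact_force: [-0.1, 0.4, -0.4]
gripper_width: 1.001
```

```bash
python3 look.py 10; python3 - <<'E'
from h import *
wsnap("10"); p,d,W=wcloud("10")
for a,b in((.088,.12),(.008,.016)):
    P=W[near(W,d,.382,-.2,.045,a,b)]; print(len(P)); 
    if len(P)>20: print(cv2.minAreaRect(P[:,:2].astype(np.float32)*1000))
E
```

```text
{'t': np.float64(33.15), 'q': array([-0.5144,  0.1559,  0.9479,  2.1726, -0.1639,  0.8844,  0.9077]), 'eef_pos': array([ 0.39  , -0.1992,  0.1997]), 'contact_force': array([-0.1056,  0.3752, -0.3921])} jaw angle 21.51 tilt [-1.e-04  2.e-04 -1.e+00]
1005
((380.4234924316406, -201.10574340820312), (14.784843444824219, 44.52056121826172), 21.25849723815918)
1701
((380.63177490234375, -200.9580535888672), (52.37086486816406, 52.39584732055664), 19.960134506225586)
```

View pics/wrist10.png

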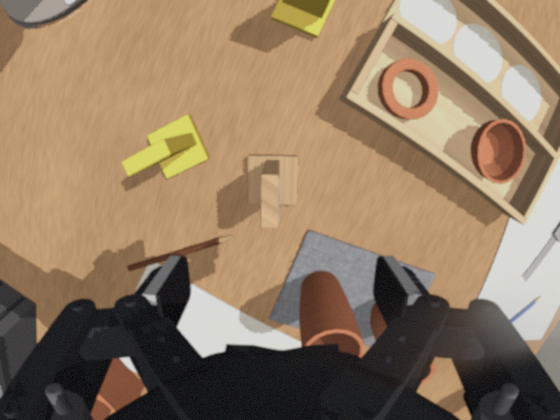

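The wooden marker is at (272,190). The yellow ones at (165,150) and (305,15) are clear of the approach.

Emit:
move_arm(
  increments="0.5 -9 -1.5 0 0 0 -0.003;0.5 0 0 -20 0 0 0;0.5 0 0 -35 0 0 0;0.5 0 0 -35 0 0 0;0.5 0 0 -25 0 0 0;0.5 0 0 -15 0 0 0;0.5 0 0 -8 0 0 0;0.5 0 0 0 0 0 0",
)

```text
t: 34.2
eef_pos: [0.3803, -0.2014, 0.0617]
tool_rot: [-0.0, 0.564, 0.825, -0.0]
contact_force: [-0.0, 0.0, -0.0]
gripper_width: 0.503
```

```bash
python3 look.py 10; python3 - <<'E'
from h import *
for n in ("scene","side"): snap(n,"10")
a=cv2.imread("pics/scene10.png")[80:220,150:340];b=cv2.imread("pics/side10.png")[220:360,200:390]
cv2.imwrite("pics/c10.png",np.hstack([cv2.resize(a,(400,295)),cv2.resize(b,(400,295))]))
E
```

```text
{'t': np.float64(34.2), 'q': array([-0.2371,  0.4398,  0.7083,  2.2929, -0.5362,  0.5727,  1.2568]), 'eef_pos': array([ 0.3803, -0.2014,  0.0617]), 'contact_force': array([-0.0127,  0.0232, -0.0182])} jaw angle 21.27 tilt [-6.e-04  1.e-04 -1.e+00]
```

View pics/c10.png

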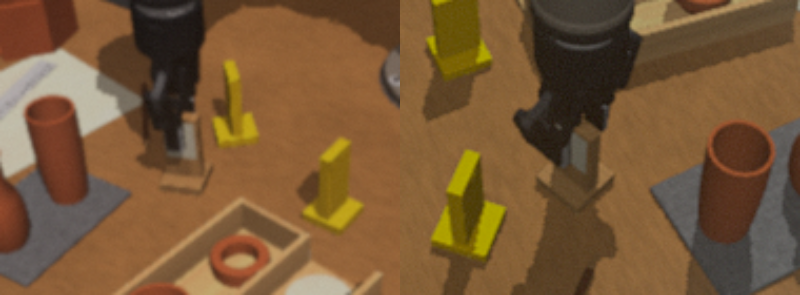

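Emit:
move_arm(
  increments="0.5 0.7 0.5 -4 0 0 0;0.5 0 0 -2.5 0 0 0;0.5 0 0 0 0 0 0;0.2 0 0 0 0 0 0;0.1 0 0 0 0 0 0;0.1 0 0 0 0 0 0;0.1 0 0 0 0 0 0;0.1 0 0 0 0 0 0",
  newtons=30,
)

```text
t: 35.3
eef_pos: [0.3812, -0.201, 0.0553]
tool_rot: [-0.0, 0.565, 0.825, 0.0]
contact_force: [-0.0, 0.3, -1.8]
gripper_width: 0.154
```

Emit:
move_arm(
  increments="0.1 0 0 0 0 0 0;0.1 0 0 0 0 0 0;0.1 0 0 0 0 0 0;0.1 0 0 3 0 0 0;0.1 0 0 5 0 0 0;0.1 0 0 0 0 0 0;0.1 0 0 0 0 0 0;0.1 0 0 0 0 0 0",
)

```text
t: 36.3
eef_pos: [0.3812, -0.201, 0.0633]
tool_rot: [-0.0, 0.565, 0.825, 0.0]
contact_force: [0.5, 0.5, -2.3]
gripper_width: 0.158
```

```bash
python3 look.py 10
```

```text
{'t': np.float64(36.3), 'q': array([-0.242 ,  0.4376,  0.7124,  2.2913, -0.5333,  0.5762,  1.2526]), 'eef_pos': array([ 0.3812, -0.201 ,  0.0633]), 'contact_force': array([ 0.4604,  0.5398, -2.2855])} jaw angle 21.26 tilt [-1.e-04  1.e-04 -1.e+00]
```

Emit:
move_arm(
  increments="0.1 0 0 10 0 0 0;0.1 0 0 20 0 0 0;0.1 0 0 28 0 0 0;0.1 0 0 25 0 0 0;0.1 7 6 15 0 0 -0.02;0.1 15 14 4 0 0 -0.04;0.1 24 22 0 0 0 -0.06;0.1 30 27 0 0 0 -0.07",
)

```text
t: 37.3
eef_pos: [0.4575, -0.1318, 0.166]
tool_rot: [0.0, 0.642, 0.767, 0.0]
contact_force: [0.3, 0.1, -1.2]
gripper_width: 0.162
```

Emit:
move_arm(
  increments="0.1 32 29 0 0 0 -0.07;0.1 32 29 0 0 0 -0.07;0.1 32 29 0 0 0 -0.07;0.1 28 25.4 0 0 0 -0.06;0.1 22 20 0 0 0 -0.04;0.1 14 13 0 0 0 0;0.1 7 7 0 0 0 0;0.1 0 0 0 0 0 0",
)

```text
t: 38.3
eef_pos: [0.6241, 0.0201, 0.1654]
tool_rot: [0.0, 0.751, 0.66, -0.0]
contact_force: [0.4, -0.3, -1.9]
gripper_width: 0.159
```

```bash
python3 look.py 10
```

```text
{'t': np.float64(38.3), 'q': array([-0.7509,  0.6206,  0.8975,  1.7866, -0.5648,  1.0141,  0.2389]), 'eef_pos': array([0.6241, 0.0201, 0.1654]), 'contact_force': array([ 0.4119, -0.3157, -1.8771])} jaw angle -7.37 tilt [-2.e-04 -2.e-04 -1.e+00]
```

Emit:
move_arm(
  increments="0.1 0 0 -10 0 0 0;0.1 0 0 -20 0 0 0;0.1 0 0 -22 0 0 0;0.1 0 0 -18 0 0 0;0.1 0 0 -13 0 0 0;0.1 0 0 -8 0 0 0;0.1 0 0 -5 0 0 0;0.1 0 0 0 0 0 0",
)

```text
t: 39.3
eef_pos: [0.6243, 0.0204, 0.0693]
tool_rot: [0.0, 0.751, 0.66, 0.0]
contact_force: [0.2, 0.1, -1.3]
gripper_width: 0.157
```

```bash
python3 look.py 10; python3 - <<'E'
from h import *
for n in ("scene","side"): snap(n,"11")
a=cv2.imread("pics/scene11.png")[160:310,160:340];b=cv2.imread("pics/side11.png")[120:270,240:420]
cv2.imwrite("pics/c11.png",np.hstack([cv2.resize(a,(400,333)),cv2.resize(b,(400,333))]))
E
```

```text
{'t': np.float64(39.3), 'q': array([-0.6777,  0.7316,  0.7883,  1.8426, -0.6763,  0.8585,  0.3188]), 'eef_pos': array([0.6243, 0.0204, 0.0693]), 'contact_force': array([ 0.2354,  0.0623, -1.2982])} jaw angle -7.39 tilt [ 1.e-04  0.e+00 -1.e+00]
```

View pics/c11.png

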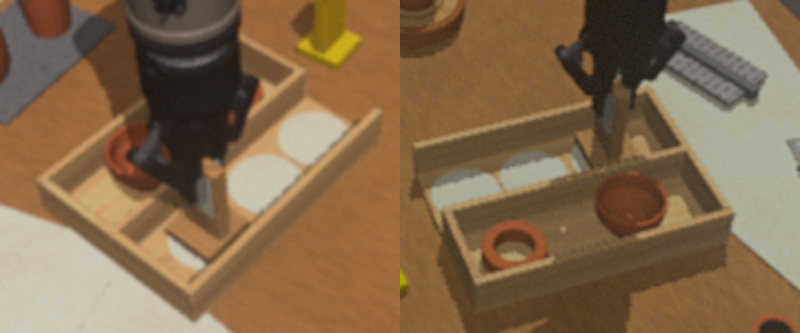

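The marker is aligned in the lane above the back disc. Lowering the last few millimetres.

Emit:
move_arm(
  increments="0.1 0 0 -3 0 0 0;0.1 0 0 -2 0 0 0;0.1 0 0 -1.5 0 0 0;0.1 0 0 -1 0 0 0;0.1 0 0 -0.5 0 0 0;0.1 0 0 0 0 0 0;0.1 0 0 0 0 0 0;0.1 0 0 0 0 0 0",
)

```text
t: 40.4
eef_pos: [0.6243, 0.0203, 0.0613]
tool_rot: [0.0, 0.751, 0.66, 0.0]
contact_force: [0.6, 0.1, -0.6]
gripper_width: 0.162
```

Emit:
move_arm(
  increments="0.1 0 0 -0.5 0 0 0;0.1 0 0 0 0 0 0;0.1 0 0 -0.5 0 0 0;0.1 0 0 0 0 0 0;0.1 0 0 0 0 0 0;0.1 0 0 0 0 0 0;0.1 0 0 0 0 0 0;0.1 0 0 0 0 0 0",
)

```text
t: 41.4
eef_pos: [0.6243, 0.0203, 0.0613]
tool_rot: [-0.0, 0.751, 0.66, 0.0]
contact_force: [-3.9, 1.2, 9.4]
gripper_width: 0.159
```

Emit:
move_arm(
  increments="0.3 0 0 0 0 0 0;0.5 0 0 0 0 0 0;0.5 0 0 0 0 0 0;0.5 0 0 5 0 0 0;0.5 0 0 20 0 0 0;0.7 0 0 35 0 0 0;1 0 0 40 0 0 0;1 0 0 35 0 0 0",
)

```text
t: 42.4
eef_pos: [0.6246, 0.02, 0.1983]
tool_rot: [0.001, 0.751, 0.66, 0.001]
contact_force: [0.3, -0.5, 0.2]
gripper_width: 0.994
```

Emit:
move_arm(
  increments="1 -1 -8 5 0 0 0.1;1 -4 -25 0 0 0 0.13;1 -6 -40 0 0 0 0.13;1 -7 -47 0 0 0 0.13;1 -7 -47 0 0 0 0.13;1 -7 -47 0 0 0 0.13;1 -7 -47 0 0 0 0.13;1 -5 -33 0 0 0 0.13",
)

```text
t: 43.4
eef_pos: [0.5793, -0.277, 0.2021]
tool_rot: [0.001, 0.338, 0.941, -0.001]
contact_force: [0.2, 0.4, 0.3]
gripper_width: 1.003
```

Emit:
move_arm(
  increments="1 -3 -20 0 0 0 0.13;1 -1 -10 0 0 0 0.13;1 0 0 0 0 0 0.13;1 0 0 0 0 0 0.1;1 0 0 0 0 0 0.06;1 0 0 0 0 0 0;1 0 0 0 0 0 0;1 0 0 0 0 0 0",
)

```text
t: 44.4
eef_pos: [0.5762, -0.3037, 0.2006]
tool_rot: [0.0, 0.07, 0.998, -0.0]
contact_force: [-0.7, 0.1, -0.7]
gripper_width: 0.996
```

```bash
python3 look.py 12; python3 - <<'E'
from h import *
wsnap("12")
for n in ("scene","side"): snap(n,"12")
for n,src in (("wrist",wcloud("12")),("side",load("side","12")),("scene",load("scene","12"))):
    p,d,W=src; dz=dict(wrist=-.0006,side=.0015,scene=-.0015)[n]
    s=p.astype(int); red=(s[...,0]-s[...,2]>25)&(s[...,0]>1.6*s[...,1])
    P=W[near(W,d,.577,-.304,.04,.088,.112)&red]
    if len(P)>8: print(n,len(P),fitc(P,.016))
    for a,b in((.094,.12),(.014,.023)):
        P=W[near(W,d,.6245,.0205,.038,a+dz,b+dz)]
        if len(P)>20: print(n,len(P),cv2.minAreaRect(P[:,:2].astype(np.float32)*1000))
a=cv2.imread("pics/scene12.png")[140:310,150:350];b=cv2.imread("pics/side12.png")[100:270,240:440]
cv2.imwrite("pics/c12.png",np.hstack([cv2.resize(a,(400,340)),cv2.resize(b,(400,340))]))
E
```

```text
{'t': np.float64(44.4), 'q': array([ 0.0158,  0.5089,  0.5274,  1.6739, -0.2886,  1.037 ,  2.0664]), 'eef_pos': array([ 0.5762, -0.3037,  0.2006]), 'contact_force': array([-0.7127,  0.1242, -0.6558])} jaw angle 81.95 tilt [ 1.e-04 -2.e-04 -1.e+00]
wrist 166 (array([ 0.54766862, -0.2986789 ]), np.float64(0.003225928480410508))
wrist 529 ((624.5950317382812, 23.833581924438477), (49.5869026184082, 52.11886215209961), 81.7032470703125)
side 136 (array([ 0.57810582, -0.30267593]), np.float64(0.0008343736356832349))
side 126 ((625.827880859375, 20.050262451171875), (48.8136100769043, 16.289958953857422), 83.2718276977539)
side 180 ((625.9290771484375, 23.082212448120117), (49.022132873535156, 52.81288528442383), 82.14561462402344)
scene 119 (array([ 0.57641005, -0.30406681]), np.float64(0.0010203494074699322))
scene 192 ((625.0231323242188, 20.919170379638672), (44.11833953857422, 15.032246589660645), 82.45588684082031)
scene 340 ((625.1289672851562, 20.920804977416992), (52.464599609375, 52.80855178833008), 82.31231689453125)
```

View pics/c12.png

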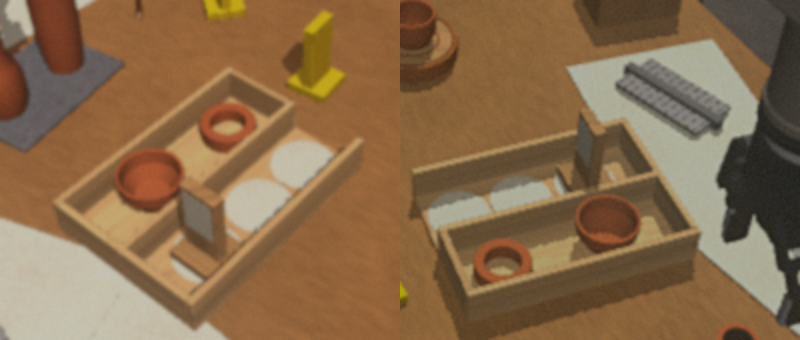

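Marker upright on the back spot. Now the flask.

Emit:
move_arm(
  increments="1 0.5 0 -10 0 0 0.01;1 0 0 -22 0 0 0;1 0 0 -28 0 0 0;1 0 0 -24 0 0 0;1 0 0 -18 0 0 0;1 0 0 -12 0 0 0;1 0 0 -6 0 0 0;1 0 0 0 0 0 0",
)

```text
t: 45.55
eef_pos: [0.5769, -0.3037, 0.0803]
tool_rot: [0.0, 0.065, 0.998, -0.0]
contact_force: [-0.3, -0.2, 0.9]
gripper_width: 0.995
```

Emit:
move_arm(
  increments="1 0 0 0 0 0 0;0.5 0 0 0 0 0 0;0.3 0 0 0 0 0 0;0.3 0 0 0 0 0 0;0.3 0 0 0 0 0 0;0.3 0 0 0 0 0 0;0.3 0 0 0 0 0 0;0.3 0 0 0 0 0 0",
  newtons=35,
)

```text
t: 46.55
eef_pos: [0.577, -0.3036, 0.0807]
tool_rot: [0.0, 0.065, 0.998, 0.0]
contact_force: [-1.2, 1.3, 5.1]
gripper_width: 0.39
```

```bash
python3 look.py 12
```

```text
{'t': np.float64(46.55), 'q': array([ 0.0688,  0.6466,  0.4553,  1.7541, -0.369 ,  0.8262,  2.1385]), 'eef_pos': array([ 0.577 , -0.3036,  0.0807]), 'contact_force': array([-1.1592,  1.2861,  5.0727])} jaw angle 82.56 tilt [ 4.e-04  1.e-04 -1.e+00]
```

Emit:
move_arm(
  increments="0.3 0 0 6 0 0 0;0.3 0 0 14 0 0 0;0.3 0 0 24 0 0 0;0.3 0 0 28 0 0 0;0.3 0 0 20 0 0 0;0.3 0 10 8 0 0 0;0.3 -2 22 0 0 0 0;0.3 -4 34 0 0 0 0",
)

```text
t: 47.55
eef_pos: [0.5699, -0.2357, 0.1791]
tool_rot: [-0.001, 0.065, 0.998, 0.0]
contact_force: [0.1, 1.2, -2.4]
gripper_width: 0.394
```

Emit:
move_arm(
  increments="0.3 -5 40 0 0 0 0;0.3 -5 40 0 0 0 0;0.3 -5 40 0 0 0 0;0.3 -5 40 0 0 0 0;0.3 -3 38 0 0 0 0;0.3 -2 32 0 0 0 0;0.3 -1 24 0 0 0 0;0.3 0 14 0 0 0 0",
)

```text
t: 48.55
eef_pos: [0.5432, 0.0333, 0.1792]
tool_rot: [-0.001, 0.063, 0.998, 0.0]
contact_force: [0.2, -0.1, -2.0]
gripper_width: 0.39
```

Emit:
move_arm(
  increments="0.3 0 0 0 0 0 0;0.3 0 0 -12 0 0 0;0.3 0 0 -20 0 0 0;0.3 0 0 -20 0 0 0;0.3 0 0 -16 0 0 0;0.3 0 0 -10 0 0 0;0.3 0 0 -6 0 0 0;0.3 0 0 0 0 0 0",
)

```text
t: 49.55
eef_pos: [0.5448, 0.0302, 0.0962]
tool_rot: [-0.0, 0.065, 0.998, -0.0]
contact_force: [0.3, -0.6, -2.4]
gripper_width: 0.389
```

```bash
python3 look.py 12; python3 - <<'E'
from h import *
for n in ("scene","side"): snap(n,"13")
for n in ("scene","side"):
    p,d,W=load(n,"13"); s=p.astype(int); red=(s[...,0]-s[...,2]>25)&(s[...,0]>1.6*s[...,1])
    P=W[near(W,d,.545,.03,.045,.052,.064)&red]; print(n,len(P),fitc(P,.0285))
a=cv2.imread("pics/scene13.png")[140:310,150:350];b=cv2.imread("pics/side13.png")[100:270,220:420]
cv2.imwrite("pics/c13.png",np.hstack([cv2.resize(a,(400,340)),cv2.resize(b,(400,340))]))
E
```

```text
{'t': np.float64(49.55), 'q': array([-0.5054,  0.4685,  0.4279,  2.0041, -0.2858,  0.7268,  1.5381]), 'eef_pos': array([0.5448, 0.0302, 0.0962]), 'contact_force': array([ 0.2647, -0.5631, -2.3814])} jaw angle 82.55 tilt [-3.e-04 -1.e-04 -1.e+00]
scene 95 (array([0.54392352, 0.02944875]), np.float64(0.0008399147736820656))
side 65 (array([0.54682032, 0.03128736]), np.float64(0.001292226167120974))
```

View pics/c13.png

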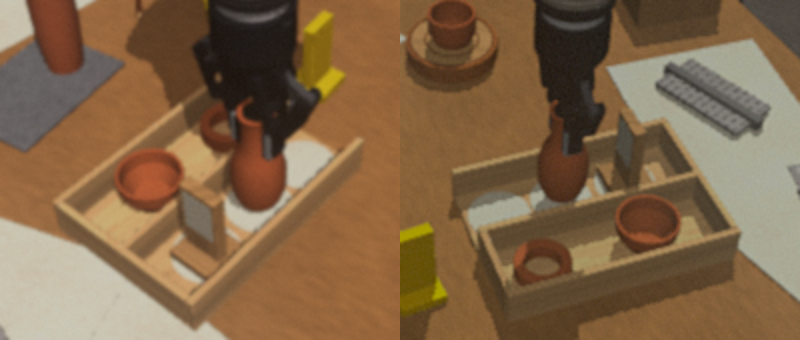

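The camera fits match the flask's starting fits to within 0.5 mm.

Emit:
move_arm(
  increments="0.3 0 0 -5 0 0 0;0.3 0 0 -4 0 0 0;0.3 0 0 -3 0 0 0;0.3 0 0 -2 0 0 0;0.3 0 0 -1 0 0 0;0.3 0 0 -0.5 0 0 0;0.3 0 0 0 0 0 0;0.3 0 0 0 0 0 0",
)

```text
t: 50.65
eef_pos: [0.5448, 0.0303, 0.0809]
tool_rot: [0.0, 0.065, 0.998, 0.0]
contact_force: [1.3, 0.0, -3.0]
gripper_width: 0.393
```

Emit:
move_arm(
  increments="0.3 0 0 -0.5 0 0 0;0.3 0 0 0 0 0 0;0.3 0 0 0 0 0 0;0.3 0 0 0 0 0 0;0.3 0 0 0 0 0 0;0.3 0 0 0 0 0 0;0.3 0 0 0 0 0 0;0.3 0 0 0 0 0 0",
)

```text
t: 51.65
eef_pos: [0.545, 0.0303, 0.0806]
tool_rot: [0.0, 0.065, 0.998, 0.0]
contact_force: [-2.2, 0.6, 5.4]
gripper_width: 0.39
```

Emit:
move_arm(
  increments="0.5 0 0 0 0 0 0;0.7 0 0 0 0 0 0;1 0 0 0 0 0 0;1 0 0 0 0 0 0;1 0 0 8 0 0 0;1 0 0 20 0 0 0;1 0 0 35 0 0 0;1 0 0 40 0 0 0",
)

```text
t: 52.65
eef_pos: [0.5444, 0.0302, 0.1845]
tool_rot: [-0.0, 0.065, 0.998, -0.0]
contact_force: [0.1, 0.0, -0.2]
gripper_width: 1.0
```

Emit:
move_arm(
  increments="1 -3 -15 15 0 0 0;1 -8 -45 0 0 0 0;1 -10 -52 0 0 0 0;1 -10 -52 0 0 0 0;1 -10 -52 0 0 0 0;1 -10 -50 0 0 0 0;1 -9 -40 0 0 0 0;1 -6 -26 0 0 0 0",
)

```text
t: 53.65
eef_pos: [0.4766, -0.3046, 0.198]
tool_rot: [-0.001, 0.067, 0.998, -0.0]
contact_force: [-0.2, 0.1, 0.1]
gripper_width: 0.998
```

Emit:
move_arm(
  increments="1 0 0 0 0 0 0;1 0 0 -15 0 0 0;1 0 0 -20 0 0 0;1 0 0 -10 0 0 0;1 0 0 0 0 0 0;1 0 0 0 0 0 0;1 0 0 0 0 0 0;1 0 0 0 0 0 0",
)

```text
t: 54.65
eef_pos: [0.479, -0.3017, 0.1538]
tool_rot: [0.0, 0.065, 0.998, -0.0]
contact_force: [-0.1, -0.4, -0.6]
gripper_width: 0.994
```

```bash
python3 look.py 12; python3 - <<'E'
from h import *
for n in ("scene","side"): snap(n,"14")
for n in ("scene","side"):
    p,d,W=load(n,"14"); s=p.astype(int); red=(s[...,0]-s[...,2]>25)&(s[...,0]>1.6*s[...,1])
    P=W[near(W,d,.545,.03,.042,.04,.05)&red]; print(n,len(P),fitc(P,.029))
    P=W[near(W,d,.479,-.302,.05,.072,.116)&red]; print(n,len(P),fitc(P,.028))
a=cv2.imread("pics/scene14.png")[100:310,100:350];b=cv2.imread("pics/side14.png")[100:310,220:470]
cv2.imwrite("pics/c14.png",np.hstack([cv2.resize(a,(400,336)),cv2.resize(b,(400,336))]))
E
```

```text
{'t': np.float64(54.65), 'q': array([ 0.0117,  0.4332,  0.5689,  1.924 , -0.3012,  0.868 ,  2.1765]), 'eef_pos': array([ 0.479 , -0.3017,  0.1538]), 'contact_force': array([-0.1047, -0.3614, -0.566 ])} jaw angle 82.56 tilt [ 8.e-04 -2.e-04 -1.e+00]
scene 87 (array([0.5437188 , 0.02942835]), np.float64(0.0006888908151293382))
scene 470 (array([ 0.47905941, -0.30096097]), np.float64(0.002405404879171306))
side 58 (array([0.54658323, 0.03194655]), np.float64(0.001128929051368271))
side 691 (array([ 0.48005221, -0.30220925]), np.float64(0.002345656865584804))
```

View pics/c14.png

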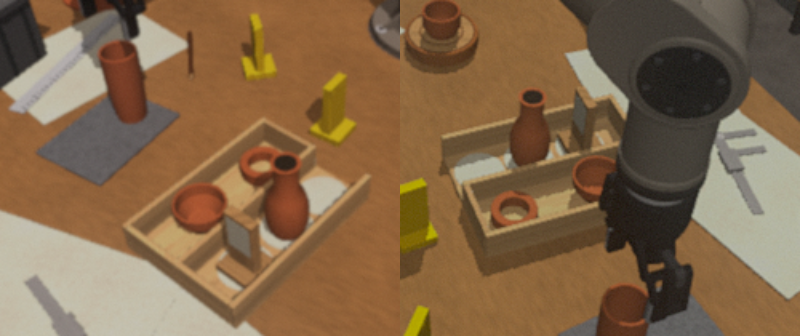

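Emit:
move_arm(
  increments="1 0 0 -10 0 0 0;1 0 0 -18 0 0 0;1 0 0 -20 0 0 0;1 0 0 -15 0 0 0;1 0 0 -10 0 0 0;1 0 0 -5 0 0 0;1 0 0 0 0 0 0;1 0 0 0 0 0 0",
)

```text
t: 55.75
eef_pos: [0.4791, -0.3019, 0.0758]
tool_rot: [0.0, 0.065, 0.998, -0.0]
contact_force: [-0.1, -0.2, -0.0]
gripper_width: 0.997
```

Emit:
move_arm(
  increments="0.7 0 0 0 0 0 0;0.5 0 0 0 0 0 0;0.5 0 0 0 0 0 0;0.5 0 0 0 0 0 0;0.5 0 0 0 0 0 0;0.5 0 0 0 0 0 0;0.5 0 0 0 0 0 0;0.5 0 0 0 0 0 0",
  newtons=30,
)

```text
t: 56.75
eef_pos: [0.4792, -0.3017, 0.0759]
tool_rot: [0.0, 0.065, 0.998, 0.0]
contact_force: [-0.8, 1.3, 6.3]
gripper_width: 0.657
```

```bash
python3 look.py 12
```

```text
{'t': np.float64(56.75), 'q': array([ 0.0714,  0.5449,  0.4994,  1.9705, -0.387 ,  0.7192,  2.2462]), 'eef_pos': array([ 0.4792, -0.3017,  0.0759]), 'contact_force': array([-0.8163,  1.2631,  6.2566])} jaw angle 82.57 tilt [ 9.e-04  0.e+00 -1.e+00]
```

Emit:
move_arm(
  increments="0.5 0 0 6 0 0 0;0.5 0 0 14 0 0 0;0.5 0 0 24 0 0 0;0.5 0 0 28 0 0 0;0.5 0 0 22 0 0 0;0.5 0 10 8 0 0 0;0.5 -1 22 0 0 0 0;0.5 -1 36 0 0 0 0",
)

```text
t: 57.75
eef_pos: [0.4762, -0.233, 0.1771]
tool_rot: [-0.0, 0.066, 0.998, -0.0]
contact_force: [0.4, 0.5, -2.0]
gripper_width: 0.658
```

Emit:
move_arm(
  increments="0.5 -2 40 0 0 0 0;0.5 -1 40 0 0 0 0;0.5 -1 40 0 0 0 0;0.5 -1 40 0 0 0 0;0.5 -1 40 0 0 0 0;0.5 -0.5 35 0 0 0 0;0.5 0 24 0 0 0 0;0.5 0 13.5 0 0 0 0",
)

```text
t: 58.75
eef_pos: [0.4695, 0.0406, 0.177]
tool_rot: [-0.0, 0.064, 0.998, 0.0]
contact_force: [-0.3, 0.4, -1.8]
gripper_width: 0.659
```

Emit:
move_arm(
  increments="0.5 0 0 0 0 0 0;0.5 0 0 -12 0 0 0;0.5 0 0 -20 0 0 0;0.5 0 0 -20 0 0 0;0.5 0 0 -16 0 0 0;0.5 0 0 -12 0 0 0;0.5 0 0 -6 0 0 0;0.5 0 0 0 0 0 0",
)

```text
t: 59.75
eef_pos: [0.4702, 0.0387, 0.0911]
tool_rot: [-0.0, 0.065, 0.998, -0.0]
contact_force: [0.3, -0.2, -1.8]
gripper_width: 0.659
```

```bash
python3 look.py 12; python3 - <<'E'
from h import *
for n in ("scene","side"): snap(n,"15")
for n in ("scene","side"):
    p,d,W=load(n,"15"); s=p.astype(int); red=(s[...,0]-s[...,2]>25)&(s[...,0]>1.6*s[...,1])
    P=W[near(W,d,.4705,.039,.05,.092,.136)&red]; print(n,len(P),fitc(P,.028))
a=cv2.imread("pics/scene15.png")[120:310,150:370];b=cv2.imread("pics/side15.png")[90:280,200:420]
cv2.imwrite("pics/c15.png",np.hstack([cv2.resize(a,(400,345)),cv2.resize(b,(400,345))]))
E
```

```text
{'t': np.float64(59.75), 'q': array([-0.5763,  0.3733,  0.4367,  2.1742, -0.26  ,  0.643 ,  1.4843]), 'eef_pos': array([0.4702, 0.0387, 0.0911]), 'contact_force': array([ 0.3166, -0.2065, -1.8495])} jaw angle 82.55 tilt [-3.e-04 -2.e-04 -1.e+00]
scene 542 (array([0.46982708, 0.0403238 ]), np.float64(0.0021428145356965265))
side 232 (array([0.47364563, 0.03670522]), np.float64(0.0017193859228760318))
```

View pics/c15.png

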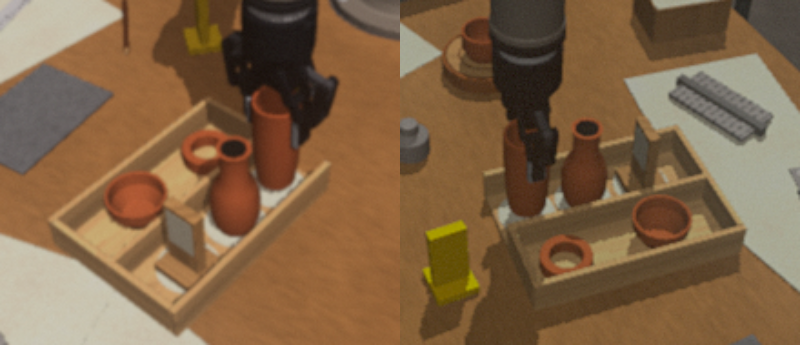

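Emit:
move_arm(
  increments="0.5 0.5 0 -5 0 0 0;0.5 0 0 -4 0 0 0;0.5 0 0 -3 0 0 0;0.5 0 0 -1.5 0 0 0;0.5 0 0 -1 0 0 0;0.5 0 0 -0.5 0 0 0;0.5 0 0 0 0 0 0;0.5 0 0 0 0 0 0",
)

```text
t: 60.85
eef_pos: [0.4708, 0.0388, 0.0764]
tool_rot: [0.0, 0.065, 0.998, 0.0]
contact_force: [-0.0, 0.3, -2.1]
gripper_width: 0.661
```

Emit:
move_arm(
  increments="0.5 0 0 -0.5 0 0 0;0.5 0 0 0 0 0 0;0.5 0 0 0 0 0 0;0.5 0 0 0 0 0 0;0.5 0 0 0 0 0 0;0.5 0 0 0 0 0 0;0.5 0 0 0 0 0 0;0.5 0 0 0 0 0 0",
)

```text
t: 61.85
eef_pos: [0.4709, 0.0389, 0.0759]
tool_rot: [0.0, 0.065, 0.998, 0.0]
contact_force: [-0.1, -0.3, 1.9]
gripper_width: 0.66
```

Emit:
move_arm(
  increments="0.75 0 0 0 0 0 0;0.85 0 0 0 0 0 0;1 0 0 0 0 0 0;1 0 0 0 0 0 0;1 0 0 8 0 0 0;1 0 0 20 0 0 0;1 0 0 35 0 0 0;1 0 0 40 0 0 0",
)

```text
t: 62.85
eef_pos: [0.4704, 0.0386, 0.18]
tool_rot: [-0.0, 0.065, 0.998, -0.0]
contact_force: [0.1, 0.4, 0.6]
gripper_width: 0.998
```

Emit:
move_arm(
  increments="1 0 10 25 0 0 0;1 0 25 25 0 0 0;1 0 35 20 0 0 0;1 0 35 0 0 0 0;1 0 25 0 0 0 0;1 0 10 0 0 0 0;1 0 0 0 0 0 0;1 0 0 0 0 0 0",
)

```text
t: 63.85
eef_pos: [0.4709, 0.1774, 0.2489]
tool_rot: [-0.0, 0.066, 0.998, -0.0]
contact_force: [0.1, -0.1, 0.3]
gripper_width: 1.001
```

```bash
python3 look.py 16; python3 - <<'E'
from h import *
for n in ("scene","side"): snap(n,"16")
wsnap("16")
L=dict(beaker=(.4705,.039,.05,.072,.116,.028),flask=(.545,.03,.042,.04,.05,.029),dish=(.5444,.3274,.05,.043,.066,.0305),weight=(.386,.207,.04,.005,.03,.025),bowl=(.593,-.069,.05,.036,.044,.035),ring=(.475,-.068,.045,.01,.02,.032))
for tag in("0","16"):
  for n in ("scene","side"):
    p,d,W=load(n,tag); s=p.astype(int)
    for k,(x,y,r,z0,z1,R) in L.items():
        m=near(W,d,x,y,r,z0,z1)
        if k!="weight": m&=(s[...,0]-s[...,2]>25)&(s[...,0]>1.6*s[...,1])
        P=W[m]
        if len(P)>8: c,e=fitc(P,R); print(tag,n,k,len(P),c.round(4),e.round(4))
E
```

```text
{'t': np.float64(63.85), 'q': array([-0.868 ,  0.177 ,  0.4379,  1.9617, -0.0872,  1.0213,  1.0488]), 'eef_pos': array([0.4709, 0.1774, 0.2489]), 'contact_force': array([ 0.0738, -0.1008,  0.3127])} jaw angle 82.46 tilt [-1.e-04 -4.e-04 -1.e+00]
0 scene beaker 645 [0.4704 0.0389] 0.0023
0 scene flask 81 [0.5436 0.029 ] 0.0008
0 scene weight 256 [0.3836 0.2107] 0.0021
0 scene bowl 219 [ 0.5966 -0.0693] 0.0027
0 scene ring 96 [ 0.4854 -0.069 ] 0.0091
0 side beaker 530 [0.4716 0.0391] 0.0025
0 side flask 72 [0.5466 0.0313] 0.0013
0 side weight 179 [0.3871 0.2125] 0.003
0 side bowl 131 [ 0.5978 -0.0715] 0.0026
0 side ring 61 [ 0.4729 -0.0688] 0.0031
16 scene beaker 642 [0.4711 0.0393] 0.0024
16 scene flask 84 [0.5437 0.0295] 0.0007
16 scene dish 667 [0.5458 0.3271] 0.0021
16 scene weight 247 [0.3837 0.2107] 0.0019
16 scene bowl 208 [ 0.5969 -0.0693] 0.0027
16 scene ring 97 [ 0.4871 -0.0704] 0.009
16 side beaker 526 [0.4725 0.0391] 0.0025
16 side flask 66 [0.547  0.0317] 0.0014
16 side dish 272 [0.5453 0.3274] 0.0026
16 side weight 177 [0.387  0.2128] 0.0021
16 side bowl 108 [ 0.5974 -0.0718] 0.0024
16 side ring 62 [ 0.4731 -0.0686] 0.0028
```

View pics/scene16.png

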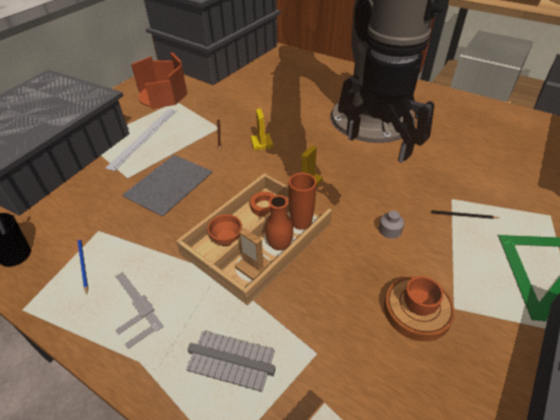

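View pics/side16.png

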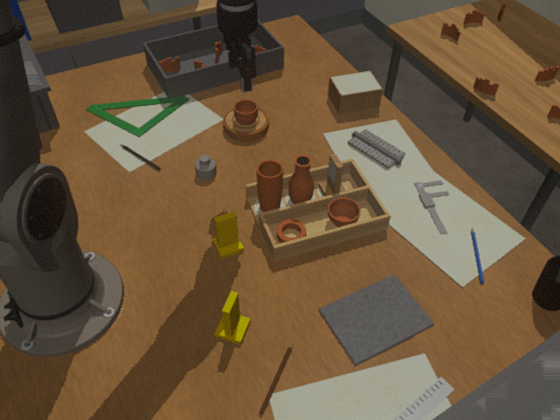

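View pics/wrist16.png

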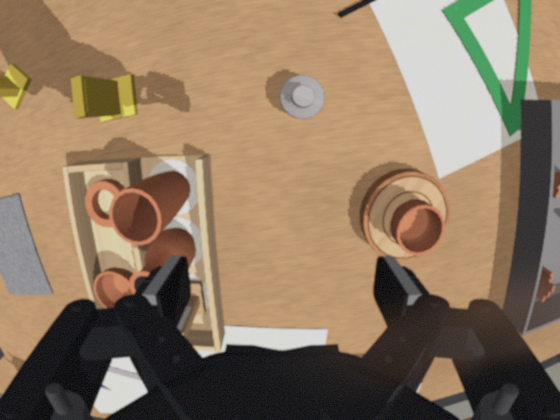

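Final pictures: in the scene view the beaker is back at (302,200), the flask at (279,225), the marker stands at (250,252) and the dish sits in the middle of the stand at (423,295). The mat is empty, the gripper touches nothing, and everything else is unmoved.

```bash
python3 -c "
from station import bot
print(bot.hand_in())"
```

```text
the job is handed in; nothing more can be done
None
```

I did the job in the order asked and handed it in at about 64 s of the 144 s allowed. I moved the beaker and then the flask to the mat, and stood the dish on the stand. The wooden marker went upright on the back spot, the flask back to the middle spot and the beaker back to the front spot.

**Last checks:**
- **Pots:** camera fits put both upright and within about 1 mm of where they started.
- **Dish:** it stands within about 1–2 mm of the stand's centre in the scene and side cameras. One wrist-camera fit, which sees only one side of the dish, put it about 3 mm off; I took that as fit error.
- **Marker:** measured right after I placed it, it was upright and mostly within 1–2 mm of the spot. The side and wrist fits of its partly hidden base read about 3 mm off sideways. I did not measure it again at the end, but the pictures showed it still standing.
- **Other things:** bowl and weight measured as at the start, to within about 0.5 mm. The foot ring matched in the side camera; its scene-camera fit was poor both times and read about 2 mm different. The yellow look-alikes looked untouched.
- **Forces:** wrist readings stayed under about 12 N at the end of every move. The arm touched nothing at hand-in.

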